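# Unload the battery charger and stow the packs in a gapless row

## Task

Charging is finished: first switch the mains toggle off (lever right over to its far side), then pull every battery pack out of its charging bay against its snap detent. Stow all the packs in the storage tray, standing upright with their lamp ends to the tray's open front, pushed right back against the back wall, the first tight against the end stop and each next one tight against its neighbour, so that the row has no gaps. Leave the other things on the bench where they are.

Things in the scene. Friction and masses are not known exactly. Their poses are not given: they have to be found in the camera images.
- charger: charging station, fixed: grey base plate 220 (x) x 332 (y) x 20 mm, four bays side by side (centres at y = +120, +40, -40, -120 mm), black rear housing 62 mm high along +x (front face at x = +72). Origin: centre of its underside. A docked pack has its origin at x = +20, z = +20 mm, axes as the charger's. Bays open to -x; the plate runs on to x = -110 and carries a drawn pack. Bays may be empty
- charger_rails (a point): middle of the rails' front ends, 36 mm over the bench (rail tops), at charger x = +20. Yellow rails (x = 20 to 75) overhang the packs' bottom flanges with 1.5 to 2 mm play: a docked pack cannot be lifted, but must be drawn straight out along -x by 57 mm or more. A sprung ball in each bay's floor holds the pack; it yields at a 10 to 18 N pull within 10 mm of travel and is clear after 25 mm
- tray: storage tray, fixed: aluminium floor 220 (x) x 350 (y) x 8 mm, red back wall along +x (inner face at x = +70 mm), red end stop at +y (inner face at y = +165), both 10 mm thick with tops 36 mm over the bench; open at -x and -y. Origin: centre of its underside. Charger and tray stand side by side, either one on the left, each turned up to 0.15 rad
- tray_corner (a point): point on the tray's floor (8 mm above the bench) in the corner of the inner faces of back wall and end stop; axes as the tray's. The first stowed pack has its origin at x = -50, y = -35, z = 0 mm from here; each next one 70 mm further to -y
- mains_base: yellow block of the charger's mains switch, 70 x 50 x 25 mm, fixed to the bench; origin: centre of its underside; the lever swings in its x-z plane
- mains (a joint): mains toggle lever, 75 mm long, pivot 22 mm above the bench at the block's centre: about 0 = on (leans to the block's -x), 1.0 = off (leans to its +x); stays where it is left; needs about 1 to 2 N at the tip
- mains_tip (a point): centre of the red ball (26 mm across) at the lever's tip
- pack1: battery pack, 100 (x) x 70 (y) x 68 mm, 0.4 to 0.65 kg: black bottom flange 100 x 70 x 8 mm (its widest part), black body 100 x 60 mm up to z = 36, blue ribbed grip 72 (x) x 34 (y) mm from z = 36 to 68, centred on top, to be pinched across y. Origin: centre of its underside; the -x end has the green lamp. May be absent
- pack1_lamp (a point): green lamp in the middle of pack1's -x end face, 26 mm above its underside, 50 mm from its middle
- pack2: battery pack, 100 (x) x 70 (y) x 68 mm, 0.4 to 0.65 kg: black bottom flange 100 x 70 x 8 mm (its widest part), black body 100 x 60 mm up to z = 36, blue ribbed grip 72 (x) x 34 (y) mm from z = 36 to 68, centred on top, to be pinched across y. Origin: centre of its underside; the -x end has the green lamp. May be absent
- pack2_lamp (a point): green lamp in the middle of pack2's -x end face, 26 mm above its underside, 50 mm from its middle
- pack3: battery pack, 100 (x) x 70 (y) x 68 mm, 0.4 to 0.65 kg: black bottom flange 100 x 70 x 8 mm (its widest part), black body 100 x 60 mm up to z = 36, blue ribbed grip 72 (x) x 34 (y) mm from z = 36 to 68, centred on top, to be pinched across y. Origin: centre of its underside; the -x end has the green lamp. May be absent
- pack3_lamp (a point): green lamp in the middle of pack3's -x end face, 26 mm above its underside, 50 mm from its middle
- pack4: battery pack, 100 (x) x 70 (y) x 68 mm, 0.4 to 0.65 kg: black bottom flange 100 x 70 x 8 mm (its widest part), black body 100 x 60 mm up to z = 36, blue ribbed grip 72 (x) x 34 (y) mm from z = 36 to 68, centred on top, to be pinched across y. Origin: centre of its underside; the -x end has the green lamp. May be absent
- pack4_lamp (a point): green lamp in the middle of pack4's -x end face, 26 mm above its underside, 50 mm from its middle
- glue: white glue bottle, 52 mm across, 150 mm tall; not part of the job
- screw_jar: glass screw jar with a steel cap, 72 mm across, 85 mm tall; not part of the job
- bit_box: open orange bit box, 90 x 130 x 45 mm; not part of the job
- hammer: hammer lying on the bench; not part of the job
- screwdriver: screwdriver lying on the bench; not part of the job
- tape: round yellow tape measure, 66 mm across, 30 mm high; not part of the job
- oil_tin: small green oil tin, 32 mm across, 40 mm tall, standing on the charger's black rear housing; not part of the job
There are look-alikes about, which are no part of the job. Leave any turquoise look-alike of the pack3 alone.

How it is judged:
By the outcome, as a careful person would: the job done as asked, in the order asked, and still so for the second after the job is handed in, with the robot touching nothing.
Of pack1, pack2, pack3, pack4 only 3 to 4 are there at a start; the rules pass over those that are not, and their reading is None.
At some moment in a run one of pack1, pack2, pack3, pack4 may be knocked a few centimetres aside while the robot is not near it.
Once in a run the grip may slacken for a moment while it holds something.
It also fails if it takes over 210 s, if anything falls off the work surface, if the arm or the gripper's body presses on something with over 40 N, if the wrist force passes 120 N, or if a joint passes its speed limit or range.

## Robot

A 6-joint arm with a two-finger parallel gripper is mounted at the origin on the work surface. World frame = base frame: x ahead of the robot, y to its left, z up, the work surface at z = 0. Lengths are in m, angles in rad, forces in N, time in s.
With the tool pointing down it reaches from about 0.35 to 0.975 m from the base axis. Payload 4.9 kg.
Tool frame: the origin (TCP) lies midway between the tips of the shut fingers; the grasp point (between the pads) lies 19 mm behind it; z points along the fingers, y is the line along which they close (so a half turn about z gives the same grasp; the last joint's range is limited). The gripper opens to 85 mm and grips with 20 to 120 N. Pads are 22 mm wide; open, the fingers measure 114 mm over their backs; the gripper's body (76 mm by 85 mm) begins 54 mm behind the grasp point. The pads swing forward as they close: fully open they stand 13 mm farther back than shut.
Start: joints at [-1.274, 0.053, 1.613, -0, 1.476, -0.119], TCP at [0.252, -0.572, 0.2] pointing down, gripper open.
Joint ranges: [-3.01, 3.01], [-1.01, 2.22], [0.06, 2.58], [-1.02, 4.17], [0.09, 2.62], [-3.14, 3.14]. Speed limits (rad/s): [2.57, 2.57, 3.14, 3.14, 3.14, 3.14].

## Interface

Orientations are given as a rotation vector (axis times angle).
In Python, from station import ctrl, optics, job gives the robot as it stands.
- The arm moves only by the shell command python3 -m jog 'ROWS' [OPENING] [FORCE]. ROWS is JSON, a list of rows, each a list of 2 entries, a list of its own where there are three numbers: the shift along the tool's x, y, z in m, then the turn, a rotation vector about the tool's x, y, z in rad. A call has 1 to 5 rows; each row is the pose to reach, as a shift and turn from the pose commanded when the call began, along the tool's axes at that moment; what a row does not reach only later rows make up. A row lasts 1/10 s, in which the tool goes at most 50 mm and 8.59 degrees, less where a joint would pass 70% of its speed; a pose out of reach is approached as far as the arm can. A call with a gripper value outside its range is refused whole. OPENING is the opening, from 0 (shut) to 1 (fully open), set as the call begins (- or left out, the last holds). The fingers move at their own pace and stop on an object; FORCE is the grip in N (left out, the last holds). Time passes only in rows, so rows that repeat a pose let the fingers close. It gives the time, the measured TCP pose, the force, the opening and the grip force at its end, in the units of the state.
- ctrl.get_obs(): the state, without advancing time (a new reading comes with each control period).
- optics.get_image(name): name is "scene" or "side" or "wrist"; returns a dict with "image" (420x560x3 uint8, blue, green, red), "fx", "fy", "cx", "cy" (pixels), "rvec" (rotation vector, rad) and "tvec" (3), from world to camera coordinates, as OpenCV has them; the wrist camera has in their place "mount" (4x4, takes a point from camera to tool coordinates, whose origin is the TCP and whose axes are the flange's). Camera axes: x right, y down, z forward; pixel columns grow to the right and rows downward; lengths in m; the calibration is good to about 2 mm. The wrist camera is an equidistant fisheye: a pixel r from the principal point sees the ray r / f radians off the axis. A picture is of the moment at which its call begins: read the wrist's pose just before it. There is no depth.
- job.finish_job(): hands the job in; it is judged then, once.
The state is a dict: "t": time; "q": joint angles; "dq": joint speeds; "effort": joint torques, N m; "tool_pos": TCP position; "tool_rot": TCP orientation; "contact_force": force on the tool from outside, world axes, zero at the start; "wrist_torque": the same for the moment, N m; "opening": finger opening in m; "grip_force": force on a finger pad.
Only numpy, scipy, OpenCV 4.12 (cv2) and the standard library are available. Lean on these libraries where they do the work, as an engineer would, in place of code of your own. Each camera call takes 0.05 s, during which the arm holds its last target. There are 200 camera calls.

## Working session

There is one attempt and no reset: what is moved stays moved. The work goes in short steps, Python scripts to look and compute and a shell command to move; the robot and the scene stay as the last step left them, time stands still between calls to the robot, and variables do not carry over. Pictures are saved under pics/ and viewed, at most 14 in all, crops included, and the job is handed in when it is done.

```bash
ls; mkdir -p pics; python3 - <<'E'
from station import ctrl, optics, job
import cv2,numpy as np,pickle
o=ctrl.get_obs();print(o)
d={}
for n in("scene","side","wrist"):
    r=optics.get_image(n);d[n]=r;cv2.imwrite(f"pics/a_{n}.png",r["image"]);print(n,{k:v for k,v in r.items() if k!="image"})
d['obs']=o
pickle.dump(d,open("a.pkl","wb"))
cv2.imwrite("pics/a_scene2.png",cv2.resize(d["scene"]["image"],(800,600),interpolation=cv2.INTER_CUBIC))
cv2.imwrite("pics/a_side2.png",cv2.resize(d["side"]["image"],(800,600),interpolation=cv2.INTER_CUBIC))
E
```

```text
pics
{'t': 0.0, 'q': array([-1.27398425e+00,  5.33910650e-02,  1.61432326e+00,  1.14591511e-05,
        1.47599782e+00, -1.19008591e-01]), 'dq': array([-1.21025447e-03, -4.00533200e-04, -1.29944316e-03, -1.69850245e-04,
        8.09233149e-05, -2.07232324e-03]), 'effort': array([-5.16145592e-04, -3.93677616e+01, -3.70179427e+01, -1.20151499e-04,
        7.04472026e-03,  8.56288693e-06]), 'tool_pos': array([ 0.2522552 , -0.57106596,  0.19852441]), 'tool_rot': array([-3.07187024e+00, -6.48036347e-01,  2.77556276e-04]), 'contact_force': array([-0.36659722, -0.6184034 , -0.03585334]), 'wrist_torque': array([ 0.00565602, -0.0395836 ,  0.05194296]), 'grip_force': 0.0, 'opening': 0.08569048428289894}
scene {'fx': 456.48377623635014, 'fy': 456.48377623635014, 'cx': 279.8490118923865, 'cy': 207.47554351902764, 'rvec': array([ 2.47617908,  0.93729766, -0.26262731]), 'tvec': array([-0.38813   , -0.25514788,  1.56944735])}
side {'fx': 439.4950095095397, 'fy': 439.4950095095397, 'cx': 279.24858405157573, 'cy': 210.77369819012395, 'rvec': array([ 0.26374617, -2.63415262,  1.51019196]), 'tvec': array([0.48525524, 0.13216724, 1.37069407])}
wrist {'fx': 325.19226210127806, 'fy': 325.19226210127806, 'cx': 280.7654620088811, 'cy': 211.5639234521706, 'mount': array([[ 4.42506392e-04, -9.50096373e-01, -3.11956225e-01,
         8.08738203e-02],
       [ 9.99999807e-01,  2.84104287e-04,  5.53218175e-04,
         7.66009396e-04],
       [-4.36982481e-04, -3.11956409e-01,  9.50096315e-01,
        -1.73846767e-01],
       [ 0.00000000e+00,  0.00000000e+00,  0.00000000e+00,
         1.00000000e+00]])}
```

View pics/a_scene2.png

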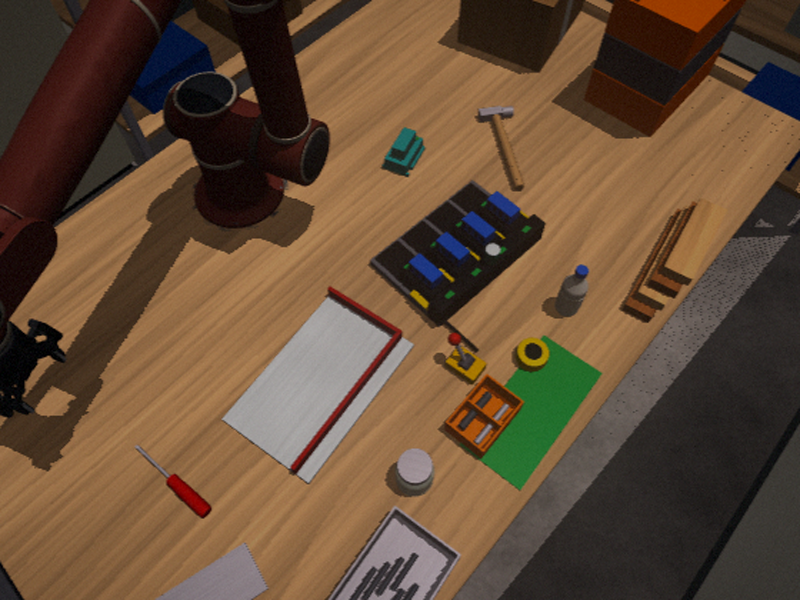

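View pics/a_side2.png

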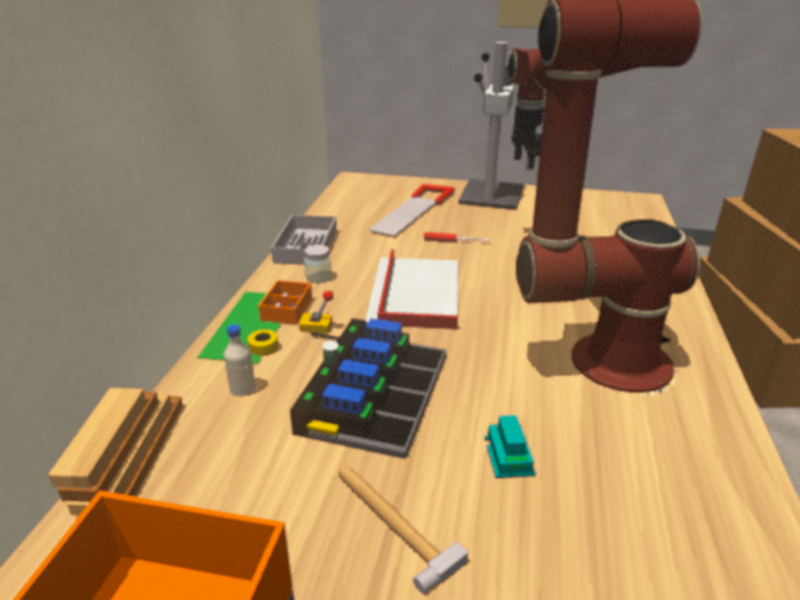

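```bash
python3 - <<'E'
import cv2,pickle
d=pickle.load(open("a.pkl","rb"));s=d["scene"]["image"]
cv2.imwrite("pics/b1.png",cv2.resize(s[120:270,255:385],None,fx=4,fy=4,interpolation=cv2.INTER_CUBIC))
cv2.imwrite("pics/b2.png",cv2.resize(s[195:345,150:350],None,fx=4,fy=4,interpolation=cv2.INTER_CUBIC))
E
```

```text
(no output)
```

View pics/b1.png

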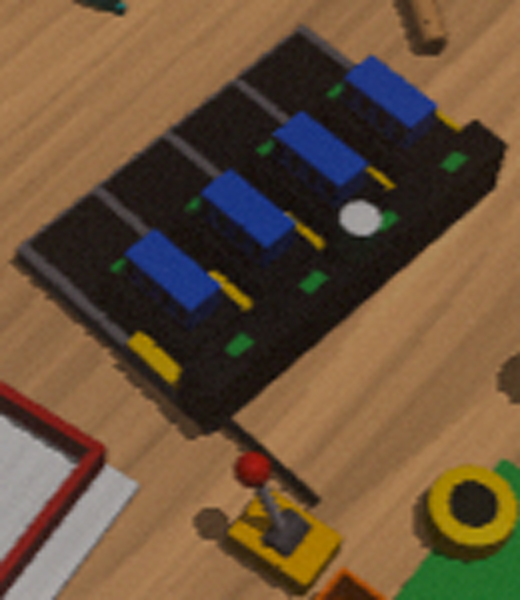

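View pics/b2.png

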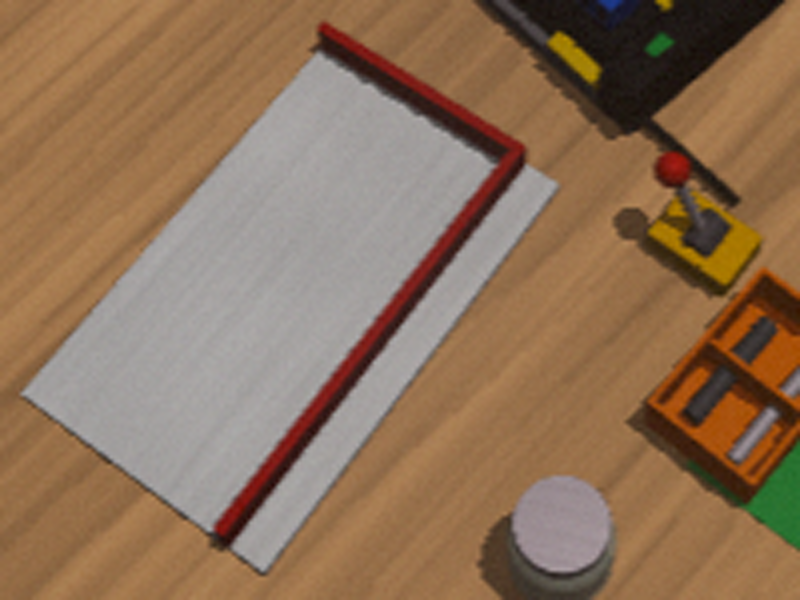

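```bash
cat > fit.py <<'E'
import cv2,numpy as np
from scipy.optimize import least_squares
from scipy.spatial.transform import Rotation as Rn
def proj(r,P):
    P=np.atleast_2d(P).astype(float)
    K=np.array([[r["fx"],0,r["cx"]],[0,r["fy"],r["cy"]],[0,0,1]])
    return cv2.projectPoints(P,r["rvec"],r["tvec"],K,None)[0][:,0]
def ray(r,uv):
    R=cv2.Rodrigues(r["rvec"])[0];c=-R.T@r["tvec"]
    d=R.T@np.array([(uv[0]-r["cx"])/r["fx"],(uv[1]-r["cy"])/r["fy"],1]);return c,d
def at_z(r,uv,z):
    c,d=ray(r,uv);return c+d*(z-c[2])/d[2]
def wpts(p,L):
    L=np.atleast_2d(L);c,s=np.cos(p[2]),np.sin(p[2])
    return np.c_[p[0]+c*L[:,0]-s*L[:,1],p[1]+s*L[:,0]+c*L[:,1],L[:,2]]
def fit(r,L,uv,x0):
    f=lambda p:(proj(r,wpts(p,L))-uv).ravel()
    s=least_squares(f,x0,loss='soft_l1');return s.x,f(s.x).reshape(-1,2)
# wrist fisheye
def wray(r,pos,rot,uv):
    d=(np.array(uv)-[r["cx"],r["cy"]]);n=np.hypot(*d);th=n/r["fx"]
    v=np.r_[d/max(n,1e-9)*np.sin(th),np.cos(th)]
    M=r["mount"];R=Rn.from_rotvec(rot).as_matrix()
    return pos+R@M[:3,3],R@(M[:3,:3]@v)
def wproj(r,pos,rot,P):
    M=r["mount"];R=Rn.from_rotvec(rot).as_matrix()
    P=np.atleast_2d(P);c=((P-pos)@R-M[:3,3])@M[:3,:3]
    n=np.hypot(c[:,0],c[:,1]);th=np.arctan2(n,c[:,2])
    return c[:,:2]/n[:,None]*(th*r["fx"])[:,None]+[r["cx"],r["cy"]]
def wat_z(r,pos,rot,uv,z):
    c,d=wray(r,pos,rot,uv);return c+d*(z-c[2])/d[2]
E
python3 - <<'E'
from fit import *;import pickle
d=pickle.load(open("a.pkl","rb"));r=d["scene"];np.set_printoptions(precision=4,suppress=True)
print("cam",ray(r,(280,207))[0])
b1=lambda u:np.array(u)/4+[255,120]
b2=lambda u:np.array(u)/4+[150,195]
print("chg corners",at_z(r,b1((302,25)),.02),at_z(r,b1((18,252)),.02))
L=[[-.11,.166,.02],[-.11,-.166,.02]];U=[(302,25),(18,252)]
for y,a,b in((-.12,(155,230),(126,254)),(-.04,(234,170),(203,194)),(.04,(305,113),(274,138)),(.12,(372,58),(346,80))):
    L+=[[.02-.036,y+.017,.088],[.02-.036,y-.017,.088]];U+=[a,b]
p,e=fit(r,L,b1(U),[.6,.1,0]);print("charger",p);print(e.T)
Lt=[[-.11,-.175,.008],[.11,-.175,.008],[.11,.175,.008],[.08,.175,.036]]
p2,e=fit(r,Lt,b2([(23,395),(265,573),(557,184),(523,150)]),[.6,-.3,0]);print("tray",p2);print(e.T)
print("ball",at_z(r,b1((253,468)),.08));
for u in((232,528),(255,490),(340,543),(303,585)):print("base",at_z(r,b1(u),.025))
im=cv2.resize(r["image"],None,fx=4,fy=4,interpolation=cv2.INTER_CUBIC)
def draw(P,c):
    q=np.int32(proj(r,P)*4+2);cv2.polylines(im,[q[:,None]],True,c,1)
for y in(-.12,-.04,.04,.12):
    for z in(.056,.088):draw(wpts(p,[[.02+a*.036,y+b*.017,z] for a,b in((-1,-1),(-1,1),(1,1),(1,-1))]),(0,255,255))
draw(wpts(p,[[a*.11,b*.166,.02] for a,b in((-1,-1),(-1,1),(1,1),(1,-1))]),(255,255,0))
draw(wpts(p,[[.072,b*.166,.062] for b in(-1,1)]),(255,255,0))
draw(wpts(p2,[[a*.11,b*.175,.008] for a,b in((-1,-1),(-1,1),(1,1),(1,-1))]),(0,255,0))
draw(wpts(p2,[[.07,-.175,.036],[.07,.165,.036],[-.11,.165,.036],[-.11,.175,.036],[.08,.175,.036],[.08,-.175,.036]]),(255,255,0))
cv2.imwrite("pics/c1.png",cv2.resize(im[480:1380,600:1600],(800,720))[:, :][:600])
E
```

```text
cam [ 0.9641 -0.4815  1.2319]
chg corners [0.4128 0.3794 0.02  ] [0.3872 0.0522 0.02  ]
charger [ 0.5103  0.2065 -0.0865]
[[ 0.8788 -0.5496  0.6816 -0.2536 -0.3358 -0.4586 -0.0585  0.1135  0.5526
  -0.2468]
 [-0.0069  0.1545  0.1539  0.7731  0.0052  0.3718 -0.3232 -0.445  -0.6129
  -0.2099]]
tray [ 0.4995 -0.2191  0.1211]
[[-1.2703 -0.2427  0.5974  0.6971]
 [ 0.1416  0.7708 -0.3226 -1.1916]]
ball [0.6619 0.0026 0.08  ]
base [ 0.6665 -0.0215  0.025 ]
base [0.6599 0.0128 0.025 ]
base [0.7321 0.0205 0.025 ]
base [ 0.7323 -0.0223  0.025 ]
```

View pics/c1.png

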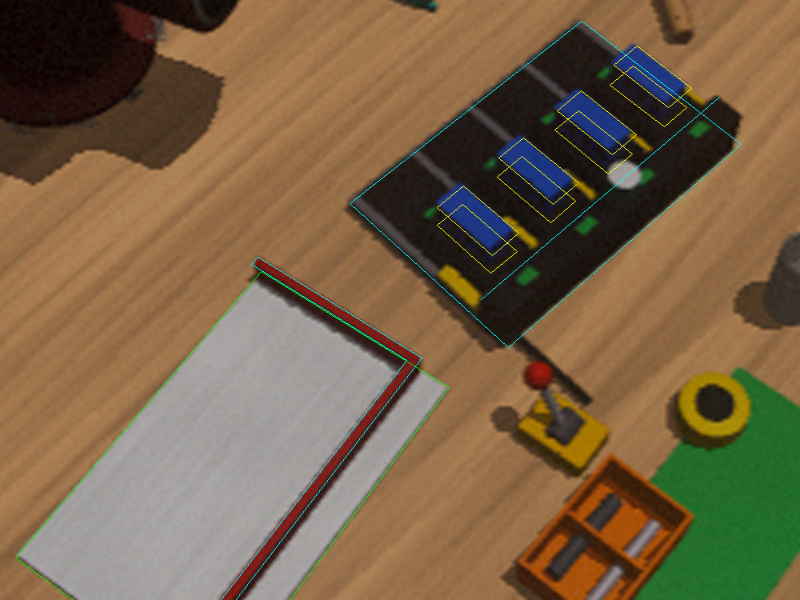

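```bash
cat > plan.py <<'E'
import sys,json,numpy as np
from scipy.spatial.transform import Rotation as Rn
from station import ctrl
# usage: plan.py "x y z yaw" ... ; prints per waypoint the tool shift and turn from the previous one
o=ctrl.get_obs();p=o["tool_pos"];R=Rn.from_rotvec(o["tool_rot"])
np.set_printoptions(precision=4,suppress=True)
a=R.as_matrix();print("t",round(o["t"],2),"pos",p,"yaw",round(np.arctan2(a[1,0],a[0,0]),4),"F",o["contact_force"],"open",round(o["opening"],4),"grip",round(o["grip_force"],1))
for w in sys.argv[1:]:
    x,y,z,w=map(float,w.split());T=Rn.from_matrix(np.array([[np.cos(w),np.sin(w),0],[np.sin(w),-np.cos(w),0],[0,0,-1]]))
    s=R.inv().apply(np.array([x,y,z])-p);print("shift",s,"dist",round(np.linalg.norm(s),3),"turn",(R.inv()*T).as_rotvec())
    p=np.array([x,y,z]);R=T
E
python3 plan.py "0.37 -0.38 0.22 0" ".50 -.19 .22 0" ".61 0 .2 0" ".61 0 .075 0"
```

```text
t 0.15 pos [ 0.2523 -0.5712  0.1988] yaw 0.4158 F [ 0.2083  0.0324 -0.0934] open 0.0854 grip 0.0
shift [ 0.1849 -0.1274 -0.0209] dist 0.226 turn [-0.0017  0.0001  0.4158]
shift [ 0.13 -0.19  0.  ] dist 0.23 turn [0. 0. 0.]
shift [ 0.11 -0.19  0.02] dist 0.22 turn [0. 0. 0.]
shift [0.    0.    0.125] dist 0.125 turn [0. 0. 0.]
```

```bash
S='[[0.185,-0.127,-0.021],[0,0,0.416]]'; 
python3 -m jog '[[[0.185,-0.127,-0.021],[0,0,0.416]],[[0.185,-0.127,-0.021],[0,0,0.416]],[[0.185,-0.127,-0.021],[0,0,0.416]],[[0.185,-0.127,-0.021],[0,0,0.416]],[[0.185,-0.127,-0.021],[0,0,0.416]]]' 0
python3 -m jog '[[[0.13,-0.19,0],[0,0,0]],[[0.13,-0.19,0],[0,0,0]],[[0.13,-0.19,0],[0,0,0]],[[0.13,-0.19,0],[0,0,0]],[[0.13,-0.19,0],[0,0,0]]]'
python3 -m jog '[[[0.11,-0.19,0.02],[0,0,0]],[[0.11,-0.19,0.02],[0,0,0]],[[0.11,-0.19,0.02],[0,0,0]],[[0.11,-0.19,0.02],[0,0,0]],[[0.11,-0.19,0.02],[0,0,0]]]'
python3 - <<'E'
from fit import *
from station import ctrl,optics
import pickle
o=ctrl.get_obs();r=optics.get_image("wrist");pickle.dump((o,r),open("w1.pkl","wb"))
cv2.imwrite("pics/w1.png",cv2.resize(r["image"],(800,600),interpolation=cv2.INTER_CUBIC))
b=[[.662,0.001,.088],[.698,-.003,.025]];print(wproj(r,o["tool_pos"],o["tool_rot"],b)*800/560)
E
python3 plan.py ".61 0 .075 0"
```

```text
t: 0.65
tool_pos: [0.3718, -0.3779, 0.221]
tool_rot: [-3.141, -0.004, -0.001]
contact_force: [-0.0, 0.2, 0.0]
opening: 0.012
grip_force: 0.0
t: 1.15
tool_pos: [0.5015, -0.1879, 0.2206]
tool_rot: [-3.141, -0.004, -0.0]
contact_force: [-0.4, -0.9, 0.5]
opening: 0.0001
grip_force: 0.0
t: 1.65
tool_pos: [0.6112, 0.0029, 0.1996]
tool_rot: [-3.14, -0.005, 0.002]
contact_force: [0.2, -0.1, -0.5]
opening: -0.0002
grip_force: 0.0
[[403.93051587 203.80796204]
 [409.15056553 147.04945445]]
t 1.7 pos [0.6116 0.0041 0.1993] yaw 0.0045 F [-1.4529  1.4326  0.3586] open -0.0001 grip 0.0
shift [-0.0015  0.0044  0.1243] dist 0.124 turn [-0.0024  0.0011  0.0045]
```

View pics/w1.png

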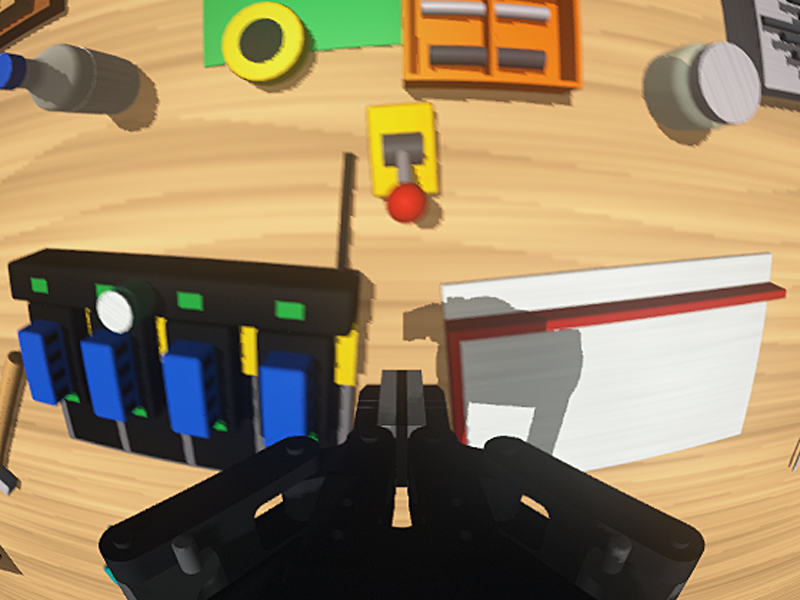

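```bash
python3 -m jog '[[[-0.0015,0.005,0.043],[0,0,0.004]],[[-0.0015,0.005,0.085],[0,0,0.004]],[[-0.0015,0.005,0.124],[0,0,0.004]],[[-0.0015,0.005,0.124],[0,0,0.004]]]'
python3 -m jog '[[[0.02,0,0],[0,0,0]],[[0.04,0,0],[0,0,0]],[[0.06,0,0],[0,0,0]],[[0.075,0,0],[0,0,0]],[[0.085,0,0],[0,0,0]]]'
python3 - <<'E'
from fit import *;import pickle
np.set_printoptions(precision=4,suppress=True)
o,r=pickle.load(open("w1.pkl","rb"));P,Q=o["tool_pos"],o["tool_rot"];s=pickle.load(open("a.pkl","rb"))["scene"]
k=560/800
b1=lambda u:(np.array(u)+.5)/4-.5+[255,120]
b2=lambda u:(np.array(u)+.5)/4-.5+[150,195]
def joint(Ls,Us,Lw,Uw,x0):
    Uw=np.array(Uw)*k-.15
    f=lambda p:np.r_[(proj(s,wpts(p,Ls))-Us).ravel()*1.5,(wproj(r,P,Q,wpts(p,Lw))-Uw).ravel()]
    g=lambda p:f(p)[2*len(Us):]
    S=least_squares(f,x0,loss='soft_l1');W=least_squares(g,x0,loss='soft_l1')
    print("joint",S.x,"wrist only",W.x);print(f(S.x).reshape(-1,2).T)
L=[[-.11,.166,.02],[-.11,-.166,.02]];U=[(302,25),(18,252)]
for y,a,b in((-.12,(155,230),(126,254)),(-.04,(234,170),(203,194)),(.04,(305,113),(274,138)),(.12,(372,58),(346,80))):
    L+=[[.02-.036,y+.017,.088],[.02-.036,y-.017,.088]];U+=[a,b]
Lw=[[.056,-.103,.088],[.056,-.137,.088],[.056,-.023,.088],[.056,-.057,.088],[.056,.057,.088],[-.016,-.023,.088],[-.016,.057,.088]]
Uw=[(258,354),(308,353),(163,343),(206,343),(81,334),(173,432),(95,417)]
joint(L,b1(U),Lw,Uw,[.51,.2065,-.0865])
Lt=[[-.11,-.175,.008],[.11,-.175,.008],[.11,.175,.008],[.08,.175,.036]]
joint(Lt,b2([(23,395),(265,573),(557,184),(523,150)]),[[.11,.175,.008],[.11,-.175,.008],[.08,.175,.036],[.08,-.175,.036]],[(443,284),(770,253),(447,320),(783,288)],[.4995,-.22,.12])
E
```

```text
t: 2.1
tool_pos: [0.6031, -0.0055, 0.0693]
tool_rot: [-3.14, 0.007, 0.022]
contact_force: [-0.1, -0.2, -0.1]
opening: -0.0001
grip_force: 0.0
t: 2.6
tool_pos: [0.6961, -0.0067, 0.0796]
tool_rot: [3.141, -0.007, 0.005]
contact_force: [-0.6, 0.9, -0.3]
opening: 0.0
grip_force: 0.0
joint [ 0.5104  0.2065 -0.0677] wrist only [ 0.5112  0.2056 -0.0489]
[[ 0.3128  0.091   2.2367  1.0579  0.1823  0.2228  0.0688  0.5519  0.4562
  -0.5182  2.2862  0.3881 -1.379  -3.1714 -1.1048  0.5837  0.4829]
 [ 0.291   2.2756  1.4695  2.6047  0.7875  1.528  -0.1291 -0.1357 -0.9555
  -0.1882  0.8542  4.4569  1.3265  4.4224  0.5958 -3.8718 -3.4636]]
joint [ 0.4989 -0.2169  0.1125] wrist only [ 0.4999 -0.2154  0.1024]
[[-0.9149 -0.1608  2.3088  2.5454 -0.8051  2.3956  0.5885  3.2899]
 [-1.1181  0.5109 -0.1054 -1.5063 -0.3245 -0.532   7.0042  0.0231]]
```

```bash
python3 -m jog '[[[0.006,0,0],[0,0,0]],[[0.012,0,0],[0,0,0]],[[0.018,0,0],[0,0,0]],[[0.022,0,0],[0,0,0]],[[0.022,0,0],[0,0,0]]]'
python3 -m jog '[[[0.006,0,0],[0,0,0]],[[0.01,0,0],[0,0,0]],[[0.01,0,0],[0,0,0]]]'
python3 -m jog '[[[-0.03,0,-0.02],[0,0,0]],[[-0.06,0,-0.06],[0,0,0]],[[-0.1,0,-0.1],[0,0,0]],[[-0.1,0,-0.13],[0,0,0]],[[-0.1,0,-0.13],[0,0,0]]]' 0.6
python3 -m jog '[[[0,0,0],[0,0,0]],[[0,0,0],[0,0,0]]]'
python3 - <<'E'
from fit import *
from station import ctrl,optics
import pickle
o=ctrl.get_obs();r=optics.get_image("wrist");pickle.dump((o,r),open("w2.pkl","wb"))
cv2.imwrite("pics/w2.png",cv2.resize(r["image"],(800,600),interpolation=cv2.INTER_CUBIC))
print(o["tool_pos"],o["dq"])
E
python3 plan.py ".52 .08 .2 -.08"
```

```text
t: 3.1
tool_pos: [0.7162, -0.0063, 0.0768]
tool_rot: [-3.142, 0.007, -0.0]
contact_force: [0.3, -0.2, -0.1]
opening: -0.0001
grip_force: 0.0
t: 3.4
tool_pos: [0.7264, -0.0064, 0.0769]
tool_rot: [3.142, -0.007, 0.0]
contact_force: [1.1, -0.8, -0.1]
opening: -0.0001
grip_force: 0.0
t: 3.9
tool_pos: [0.6282, -0.0062, 0.2143]
tool_rot: [3.14, -0.007, 0.018]
contact_force: [0.6, -0.9, 1.0]
opening: 0.051
grip_force: 0.0
t: 4.1
tool_pos: [0.6254, -0.0059, 0.2053]
tool_rot: [-3.141, 0.007, 0.004]
contact_force: [0.7, 0.4, -0.3]
opening: 0.0518
grip_force: 0.0
[ 0.62541371 -0.0058586   0.20526894] [-1.60924932e-03  1.86263868e-02  1.28548527e-02  1.45541047e-03
  1.06516001e-05 -1.91798415e-03]
t 4.15 pos [ 0.6253 -0.0058  0.2047] yaw -0.0042 F [ 0.9039 -0.5233 -0.0518] open 0.0512 grip 0.0
shift [-0.1056 -0.0854  0.0051] dist 0.136 turn [-0.0003  0.0033  0.0758]
```

View pics/w2.png

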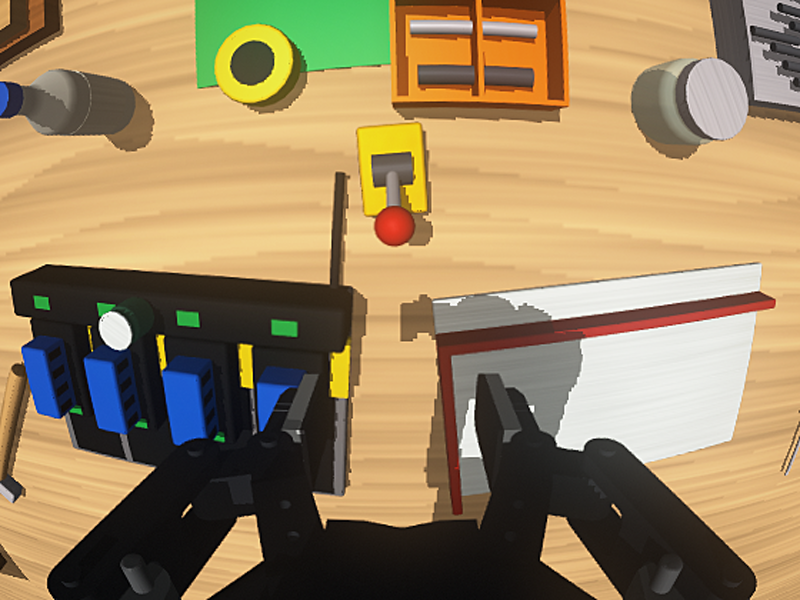

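```bash
python3 - <<'E'
from fit import *;import pickle
np.set_printoptions(precision=4,suppress=True)
k=.7;rays=[]
for f,uv in(("w1.pkl",(407,202)),("w2.pkl",(394,226))):
    o,r=pickle.load(open(f,"rb"));rays.append(wray(r,o["tool_pos"],o["tool_rot"],np.array(uv)*k-.15))
    for z in(.06,.088,.1,.11):c,d=rays[-1];print(f,c+d*(z-c[2])/d[2])
d=pickle.load(open("a.pkl","rb"))
for n,uv in(("scene",((253.5)/4-.5+255,(468.5)/4-.5+120)),("side",(328*.7,295*.7))):
    rays.append(ray(d[n],uv))
    for z in(.06,.088,.1,.11):print(n,at_z(d[n],uv,z))
A=0;b=0
for c,v in rays[0:1]+rays[2:]:
    v=v/np.linalg.norm(v);M=np.eye(3)-np.outer(v,v);A=A+M;b=b+M@c
print(np.linalg.solve(A,b))
E
```

```text
w1.pkl [ 0.6604 -0.0011  0.06  ]
w1.pkl [ 0.6633 -0.0007  0.088 ]
w1.pkl [ 0.6645 -0.0006  0.1   ]
w1.pkl [ 0.6655 -0.0005  0.11  ]
w2.pkl [ 0.6572 -0.0014  0.06  ]
w2.pkl [ 0.6615 -0.0019  0.088 ]
w2.pkl [ 0.6634 -0.0021  0.1   ]
w2.pkl [ 0.665  -0.0022  0.11  ]
scene [0.6551 0.0112 0.06  ]
scene [ 0.6625 -0.0006  0.088 ]
scene [ 0.6657 -0.0056  0.1   ]
scene [ 0.6683 -0.0098  0.11  ]
side [ 0.6777 -0.051   0.06  ]
side [ 0.662  -0.0044  0.088 ]
side [0.6553 0.0156 0.1   ]
side [0.6497 0.0323 0.11  ]
[ 0.6625 -0.0012  0.0894]
```

```bash
python3 -m jog '[[[-0.02,-0.005,0.043],[0,0,0.0]],[[-0.02,-0.005,0.086],[0,0,0.0]],[[-0.02,-0.005,0.126],[0,0,0.0]],[[-0.02,-0.005,0.126],[0,0,0.0]],[[-0.02,-0.005,0.126],[0,0,0]]]' 0
for i in 1 2 3 4; do python3 -m jog '[[[0.005,0,0],[0,0,0]],[[0.01,0,0],[0,0,0]],[[0.015,0,0],[0,0,0]],[[0.015,0,0],[0,0,0]]]' | egrep 'pos|contact'; done
python3 - <<'E'
from station import optics
import cv2
s=optics.get_image("scene")["image"][190:290,280:380];w=optics.get_image("wrist")["image"][60:360,130:430]
import numpy as np
cv2.imwrite("pics/d1.png",np.hstack([cv2.resize(s,(400,400),interpolation=cv2.INTER_CUBIC),cv2.resize(w,(400,400))]))
E
```

```text
t: 4.65
tool_pos: [0.6051, -0.0007, 0.0794]
tool_rot: [-3.141, 0.007, 0.005]
contact_force: [0.2, 0.5, 0.1]
opening: 0.0
grip_force: 0.0
tool_pos: [0.6227, -0.0011, 0.0824]
contact_force: [-0.3, -0.7, 0.5]
tool_pos: [0.6366, -0.001, 0.0808]
contact_force: [0.0, -0.0, 0.6]
tool_pos: [0.6517, -0.0011, 0.0809]
contact_force: [0.1, -0.3, -0.3]
tool_pos: [0.6666, -0.0012, 0.0809]
contact_force: [-0.0, -0.5, 0.4]
```

View pics/d1.png

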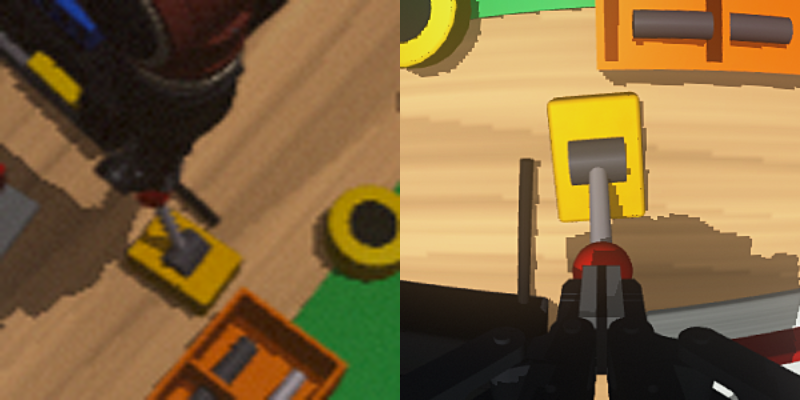

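```bash
python3 - <<'E'
from fit import *;import pickle
from station import ctrl
o=ctrl.get_obs();r=pickle.load(open("w1.pkl","rb"))[1]
for z in (.08,.09,.097):print(wat_z(r,o["tool_pos"],o["tool_rot"],(280,258),z))
print(wproj(r,o["tool_pos"],o["tool_rot"],[[.6625,-.001,.089],o["tool_pos"]]))
E
```

```text
[ 0.66070204 -0.00112671  0.08      ]
[ 0.66565757 -0.00116795  0.09      ]
[ 0.66912645 -0.00119682  0.097     ]
[[279.73443254 262.17174727]
 [279.93035356 250.41944037]]
```

```bash
python3 -m jog '[[[-0.03,0,0],[0,0,0.0]],[[-0.06,0,0],[0,0,0.0]],[[-0.06,0,0.025],[0,0,0.0]],[[-0.06,0,0.028],[0,0,0]],[[-0.06,0,0.028],[0,0,0]]]' 0 | egrep 'pos|contact'
for i in 1 2 3 4 5; do python3 -m jog '[[[0.005,0,0],[0,0,0]],[[0.01,0,0],[0,0,0]],[[0.015,0,0],[0,0,0]],[[0.015,0,0],[0,0,0]]]' | egrep 'pos|contact'; done
python3 - <<'E'
from station import optics
import cv2
s=optics.get_image("side")["image"][180:260,170:270];w=optics.get_image("wrist")["image"][60:360,130:430]
import numpy as np
cv2.imwrite("pics/d2.png",np.hstack([cv2.resize(s,(400,400),interpolation=cv2.INTER_CUBIC),cv2.resize(w,(400,400))]))
E
```

```text
tool_pos: [0.6052, -0.0008, 0.0519]
contact_force: [-0.1, -0.7, 0.2]
tool_pos: [0.6224, -0.001, 0.0535]
contact_force: [-0.2, 1.0, 0.7]
tool_pos: [0.6366, -0.001, 0.0528]
contact_force: [-0.2, -0.0, -0.1]
tool_pos: [0.6519, -0.0011, 0.0529]
contact_force: [0.3, -0.4, -0.3]
tool_pos: [0.6669, -0.0012, 0.0529]
contact_force: [0.7, -0.1, -0.4]
tool_pos: [0.6818, -0.0013, 0.0529]
contact_force: [-1.0, -0.1, -0.5]
```

View pics/d2.png

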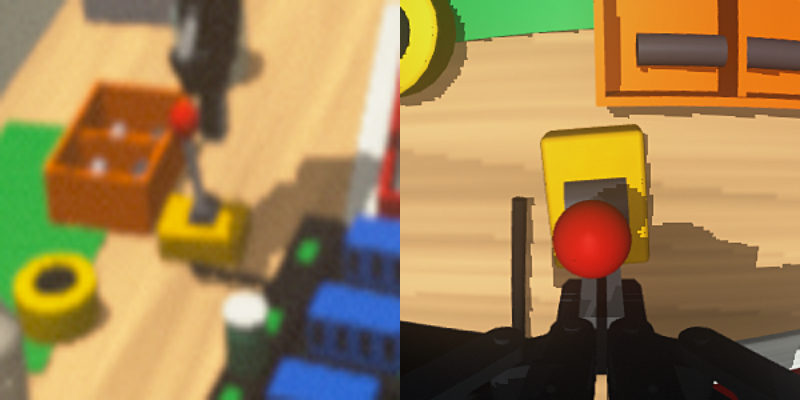

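```bash
for i in 1 2 3; do python3 -m jog '[[[0.004,0,0],[0,0,0]],[[0.008,0,0],[0,0,0]],[[0.012,0,0],[0,0,0]],[[0.012,0,0],[0,0,0]]]' | egrep 'pos|contact'; done
python3 - <<'E'
from station import optics,ctrl
import cv2,pickle
s=optics.get_image("side")["image"][180:260,170:270];o=ctrl.get_obs();r=optics.get_image("wrist");w=r["image"][60:360,130:430]
pickle.dump((o,r),open("w3.pkl","wb"))
import numpy as np
cv2.imwrite("pics/d3.png",np.hstack([cv2.resize(s,(400,400),interpolation=cv2.INTER_CUBIC),cv2.resize(w,(400,400))]))
E
```

```text
tool_pos: [0.6935, -0.0013, 0.0527]
contact_force: [0.3, 0.7, 0.1]
tool_pos: [0.7057, -0.0014, 0.0529]
contact_force: [0.1, -0.3, 0.8]
tool_pos: [0.7073, -0.0013, 0.0524]
contact_force: [-33.8, -2.1, 18.6]
```

View pics/d3.png

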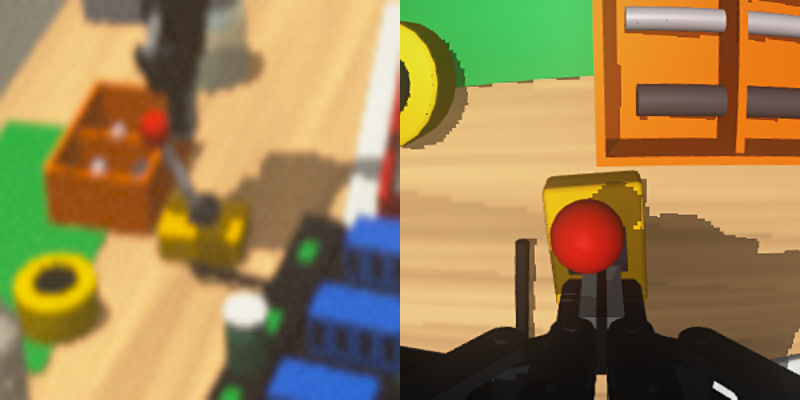

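```bash
python3 -m jog '[[[-0.015,0,0],[0,0,0.0]],[[-0.03,0,0],[0,0,0.0]],[[-0.06,0,-0.03],[0,0,0.0]],[[-0.1,0,-0.07],[0,0,0.04]],[[-0.13,0,-0.11],[0,0,0.08]]]' | egrep 'pos|contact'
python3 -m jog '[[[0,0,-0.025],[0,0,0.0]],[[0,0,-0.04],[0,0,0.0]],[[0,0,-0.04],[0,0,0]],[[0,0,-0.04],[0,0,0]],[[0,0,-0.04],[0,0,0]]]' 0.6| egrep 'pos|contact'
python3 plan.py ".54 .1 .22 -.085"
python3 - <<'E'
from station import optics,ctrl
import cv2,pickle
o=ctrl.get_obs();r=optics.get_image("wrist")
pickle.dump((o,r),open("w4.pkl","wb"));cv2.imwrite("pics/w4.png",cv2.resize(r["image"],(800,600),interpolation=cv2.INTER_CUBIC))
print(o["tool_pos"],o["tool_rot"])
E
```

```text
tool_pos: [0.5892, -0.0007, 0.1578]
contact_force: [0.8, -0.6, 1.4]
tool_pos: [0.5902, -0.0007, 0.1951]
contact_force: [0.4, -0.1, -0.8]
t 11.25 pos [ 0.5902 -0.0007  0.1951] yaw -0.0842 F [ 0.352  -0.091  -0.7673] open 0.051 grip 0.0
shift [-0.0586 -0.0961 -0.0247] dist 0.115 turn [-0.0002  0.0039  0.0008]
[ 0.5902394  -0.00070082  0.19506866] [-3.13845265  0.13217947  0.00618549]
```

View pics/w4.png

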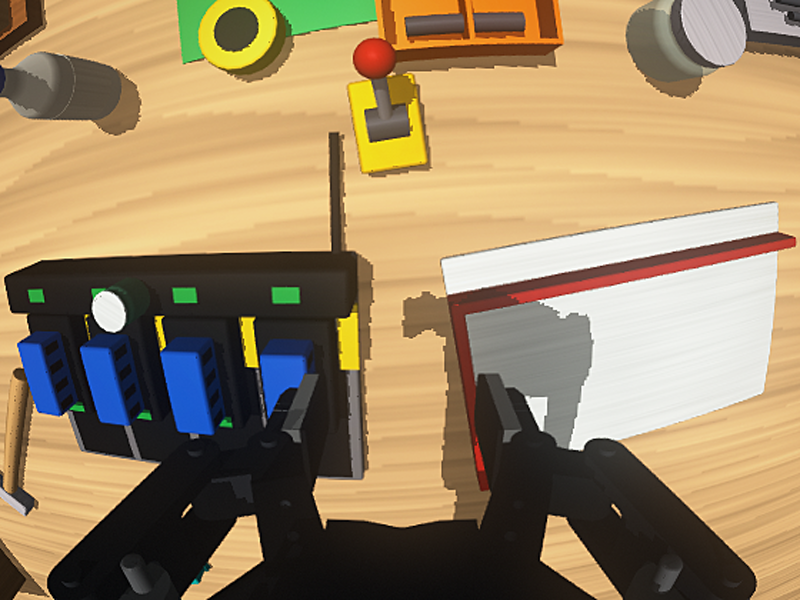

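```bash
python3 - <<'E'
from fit import *;import pickle
np.set_printoptions(precision=4,suppress=True,linewidth=150)
o,r=pickle.load(open("w4.pkl","rb"));P,Q=o["tool_pos"],o["tool_rot"];s=pickle.load(open("a.pkl","rb"))["scene"]
k=.7
b1=lambda u:(np.array(u)+.5)/4-.5+[255,120]
b2=lambda u:(np.array(u)+.5)/4-.5+[150,195]
def joint(Ls,Us,Lw,Uw,x0):
    Uw=np.array(Uw)*k-.15
    f=lambda p:np.r_[(proj(s,wpts(p,Ls))-Us).ravel()*1.5,(wproj(r,P,Q,wpts(p,Lw))-Uw).ravel()]
    g=lambda p:f(p)[2*len(Us):]
    S=least_squares(f,x0,loss='soft_l1');W=least_squares(g,x0,loss='soft_l1')
    print("joint",S.x,"wrist only",W.x);print(f(S.x).reshape(-1,2).T);print(g(W.x).reshape(-1,2).T)
L=[[-.11,.166,.02],[-.11,-.166,.02]];U=[(302,25),(18,252)]
for y,a,b in((-.12,(155,230),(126,254)),(-.04,(234,170),(203,194)),(.04,(305,113),(274,138)),(.12,(372,58),(346,80))):
    L+=[[.02-.036,y+.017,.088],[.02-.036,y-.017,.088]];U+=[a,b]
Lw=[[.056,-.103,.088],[.056,-.137,.088],[.056,-.023,.088],[.056,-.057,.088],[-.016,-.023,.088],[-.016,-.057,.088],[.056,.057,.088],[-.016,.057,.088],[.056,.137,.088],[-.11,-.166,.02]]
Uw=[(258,342),(310,341),(161,337),(205,337),(171,434),(213,430),(80,334),(97,425),(18,339),(363,478)]
joint(L,b1(U),Lw,Uw,[.51,.2065,-.0865])
Lt=[[-.11,-.175,.008],[.11,-.175,.008],[.11,.175,.008],[.08,.175,.036]]
joint(Lt,b2([(23,395),(265,573),(557,184),(523,150)]),[[.11,.175,.008],[.11,-.175,.008],[-.11,-.175,.008],[.08,-.175,.036]],[(441,259),(777,202),(763,393),(794,236)],[.4995,-.22,.12])
E
```

```text
joint [ 0.5094  0.2062 -0.0854] wrist only [ 0.5118  0.2052 -0.0913]
[[ 1.4384 -0.6137  1.2231 -0.1692 -0.3277 -0.5014  0.0634  0.332   0.9553 -0.2334  0.7911 -1.812  -2.0712 -4.4694  3.9996  1.4436 -2.1034  0.9453
  -2.695   1.8685]
 [ 0.4161  0.7339  0.6828  1.6203  0.4402  0.9982 -0.0702 -0.2455 -0.5211  0.0901  2.1202  3.418   3.6118  4.5438 -5.7117 -0.5674  3.317  -5.662
  -2.5638 -1.8867]]
[[ 1.6931 -0.7707 -1.5419 -3.7803  4.1156  1.689  -1.9107  0.7865 -2.757   1.9437]
 [ 0.4486  1.9046  1.6292  2.6828 -7.3406 -2.081   1.1057 -7.5284 -4.938  -2.6713]]
joint [ 0.497  -0.2184  0.1167] wrist only [ 0.4968 -0.2177  0.1148]
[[-2.0393 -0.9923  0.9363  1.1247 -0.6966  0.9703  0.5299  1.9889]
 [-0.8127  0.412  -0.5698 -1.9227  0.1958 -0.6944 -0.2043 -0.0223]]
[[-1.1559  0.7581  0.1141  1.7412]
 [ 0.0867 -0.3675  0.1577  0.3281]]
```

```bash
python3 plan.py ".52 .085 .2 -.0865" ".52 .085 .08 -.0865"
```

```text
t 11.3 pos [ 0.5902 -0.0007  0.195 ] yaw -0.0841 F [0.0495 0.6135 0.5843] open 0.0512 grip 0.0
shift [-0.0771 -0.0795 -0.0047] dist 0.111 turn [-0.0002  0.0041  0.0024]
shift [0.   0.   0.12] dist 0.12 turn [0. 0. 0.]
```

```bash
python3 -m jog '[[[-0.035,-0.036,-0.005],[0,0.004,0.002]],[[-0.077,-0.0795,-0.005],[0,0.004,0.002]],[[-0.077,-0.0795,-0.005],[0,0.004,0.002]],[[-0.077,-0.0795,-0.005],[0,0.004,0.002]],[[-0.077,-0.0795,-0.005],[0,0.004,0.002]]]' | egrep 'pos|contact'
python3 -m jog '[[[0,0,0.04],[0,0,0]],[[0,0,0.08],[0,0,0]],[[0,0,0.12],[0,0,0]],[[0,0,0.12],[0,0,0]],[[0,0,0.12],[0,0,0]]]' | egrep 'pos|contact'
for i in 1 2 3 4; do python3 -m jog '[[[0,0,0.0025],[0,0,0]],[[0,0,0.005],[0,0,0]],[[0,0,0.005],[0,0,0]]]' | egrep 'pos|contact'; done
python3 - <<'E'
from station import optics,ctrl
import cv2
r=optics.get_image("wrist");cv2.imwrite("pics/w5.png",r["image"][100:420,130:430])
E
python3 plan.py
```

```text
tool_pos: [0.5212, 0.0845, 0.2019]
contact_force: [0.3, 0.3, -0.9]
tool_pos: [0.5216, 0.084, 0.0824]
contact_force: [0.7, 0.1, 0.1]
tool_pos: [0.5226, 0.0848, 0.0792]
contact_force: [0.0, 0.8, 0.5]
tool_pos: [0.5211, 0.0849, 0.0723]
contact_force: [0.1, 0.0, 0.1]
tool_pos: [0.521, 0.0849, 0.067]
contact_force: [0.2, -0.3, 0.1]
tool_pos: [0.5211, 0.0848, 0.0621]
contact_force: [-0.1, -0.0, 0.2]
t 13.55 pos [0.5213 0.0848 0.0623] yaw -0.0862 F [-1.1022 -0.217   0.4289] open 0.0513 grip 0.0
```

View pics/w5.png

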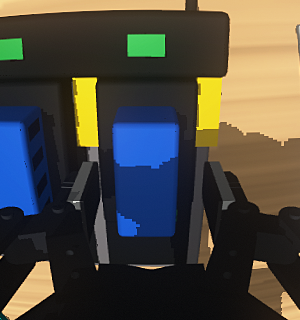

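```bash
for i in 1 2 3; do python3 -m jog '[[[0,0,0.002],[0,0,0]],[[0,0,0.004],[0,0,0]],[[0,0,0.004],[0,0,0]]]' | egrep 'pos|contact'; done
python3 -m jog '[[[0,0,0],[0,0,0]],[[0,0,0],[0,0,0]],[[0,0,0],[0,0,0]],[[0,0,0],[0,0,0]],[[0,0,0],[0,0,0]]]' 0 80
```

```text
tool_pos: [0.5212, 0.0848, 0.0583]
contact_force: [-0.4, -0.2, -0.9]
tool_pos: [0.5212, 0.0848, 0.0542]
contact_force: [0.6, -0.6, -0.6]
tool_pos: [0.5212, 0.0849, 0.0502]
contact_force: [0.2, -0.3, 0.1]
t: 14.95
tool_pos: [0.5219, 0.0853, 0.0513]
tool_rot: [-3.138, 0.135, -0.007]
contact_force: [-1.2, 3.4, 4.6]
opening: 0.0308
grip_force: 79.2
```

```bash
python3 -m jog '[[[-0.003,0,0],[0,0,0]],[[-0.006,0,0],[0,0,0]],[[-0.009,0,0],[0,0,0]],[[-0.012,0,0],[0,0,0]],[[-0.015,0,0],[0,0,0]]]'|egrep 'pos|cont|open|grip'
python3 -m jog '[[[-0.005,0,0],[0,0,0]],[[-0.01,0,0],[0,0,0]],[[-0.015,0,0],[0,0,0]],[[-0.02,0,0],[0,0,0]],[[-0.025,0,0],[0,0,0]]]'|egrep 'pos|cont|open|grip'
python3 -m jog '[[[-0.008,0,0],[0,0,0]],[[-0.016,0,0],[0,0,0]],[[-0.024,0,0],[0,0,0]],[[-0.03,0,0],[0,0,0]],[[-0.03,0,0],[0,0,0]]]'|egrep 'pos|cont|open|grip'
```

```text
tool_pos: [0.5153, 0.0857, 0.0527]
contact_force: [30.9, 1.9, -17.3]
opening: 0.0308
grip_force: 80.5
tool_pos: [0.4831, 0.0885, 0.0513]
contact_force: [3.3, 4.0, 3.0]
opening: 0.0308
grip_force: 83.9
tool_pos: [0.4514, 0.0903, 0.0512]
contact_force: [-1.1, -0.3, 7.2]
opening: 0.0306
grip_force: 84.5
```

```bash
cat > held.py <<'E'
# where is the held pack's grip in tool coords: blue extent along image column between the pads
from fit import *
from station import ctrl,optics
o=ctrl.get_obs();r=optics.get_image("wrist");h=cv2.cvtColor(r["image"],cv2.COLOR_BGR2HSV)
m=cv2.inRange(h,(105,120,30),(125,255,255))
n,l,s,c=cv2.connectedComponentsWithStats(m)
for i in range(1,n):
    x,y,w,hh,a=s[i]
    if a>300 and abs(c[i][0]-281)<60:
        print("blob",s[i],c[i].round(1))
        for nm,uv in(("far",(c[i][0],y)),("left",(x,y+hh/3)),("right",(x+w-1,y+hh/3))):
            cc,d=wray(r,np.zeros(3),np.zeros(3),uv)
            for zt in(-.036,-.03):print(nm,zt,(cc+d*(zt-cc[2])/d[2]).round(4))
print("pos",o["tool_pos"].round(4),"F",o["contact_force"].round(1),"open",round(o["opening"],4))
E
python3 held.py
python3 -m jog '[[[0,0,-0.01],[0,0,0]],[[0,0,-0.03],[0,0,0]],[[0,0,-0.06],[0,0,0]],[[0,0,-0.095],[0,0,0]],[[0,0,-0.095],[0,0,0]]]'|egrep 'pos|cont|open|grip'
python3 -m jog '[[[0,0,0],[0,0,0]],[[0,0,0],[0,0,0]]]'|egrep 'pos|cont|open|grip'
python3 held.py
```

```text
blob [ 243  213   77  137 9028] [280.5 279.3]
far -0.036 [ 0.0352  0.0002 -0.036 ]
far -0.03 [ 0.0332  0.0002 -0.03  ]
left -0.036 [ 0.0124 -0.0175 -0.036 ]
left -0.03 [ 0.0094 -0.0183 -0.03  ]
right -0.036 [ 0.0124  0.0185 -0.036 ]
right -0.03 [ 0.0094  0.0193 -0.03  ]
pos [0.4514 0.0903 0.0512] F [-1.1 -0.3  7.2] open 0.0306
tool_pos: [0.4533, 0.0908, 0.1492]
contact_force: [2.2, -1.6, -3.3]
opening: 0.0307
grip_force: 83.1
tool_pos: [0.4491, 0.0907, 0.1422]
contact_force: [-0.3, -0.2, -5.6]
opening: 0.0307
grip_force: 83.0
blob [ 245  213   72  136 8799] [280.6 278.8]
far -0.036 [ 0.0352  0.0003 -0.036 ]
far -0.03 [ 0.0332  0.0003 -0.03  ]
left -0.036 [ 0.0126 -0.0166 -0.036 ]
left -0.03 [ 0.0096 -0.0173 -0.03  ]
right -0.036 [ 0.0126  0.0171 -0.036 ]
right -0.03 [ 0.0096  0.0178 -0.03  ]
pos [0.4491 0.0907 0.1422] F [-0.3 -0.2 -5.6] open 0.0307
```

```bash
python3 plan.py ".4907 -.0959 .142 .1165" ".4907 -.0959 .052 .1165"
```

```text
t 17.25 pos [0.4492 0.0907 0.1421] yaw -0.0863 F [ 0.6262 -0.1737 -4.9605] open 0.0307 grip 83.0
shift [0.0575 0.1824 0.0002] dist 0.191 turn [ 0.0006  0.0019 -0.2028]
shift [0.   0.   0.09] dist 0.09 turn [0. 0. 0.]
```

```bash
python3 -m jog '[[[0.01,0.035,0],[0,0.002,-0.05]],[[0.023,0.073,0],[0,0.002,-0.1]],[[0.037,0.115,0],[0,0.002,-0.15]],[[0.05,0.155,0],[0,0.002,-0.203]],[[0.0575,0.1824,0],[0,0.002,-0.203]]]'|egrep 'pos|cont|open|grip'
python3 -m jog '[[[0,0,0],[0,0,0]],[[0,0,0.02],[0,0,0]],[[0,0,0.05],[0,0,0]],[[0,0,0.08],[0,0,0]],[[0,0,0.088],[0,0,0]]]'|egrep 'pos|cont|open|grip'
python3 -m jog '[[[0,0,0],[0,0,0]],[[0,0,0],[0,0,0]]]'|egrep 'pos|cont|open|grip'
python3 held.py
python3 plan.py ".4907 -.0959 .041 .1165"
```

```text
tool_pos: [0.492, -0.0979, 0.1432]
contact_force: [-0.2, 0.2, -4.4]
opening: 0.0306
grip_force: 83.0
tool_pos: [0.4889, -0.0936, 0.0518]
contact_force: [-1.1, 0.5, -5.2]
opening: 0.0307
grip_force: 83.0
tool_pos: [0.4941, -0.0956, 0.0584]
contact_force: [-0.5, -0.1, -3.6]
opening: 0.0306
grip_force: 83.1
blob [ 245  213   72  136 8797] [280.7 279. ]
far -0.036 [ 0.0351  0.0006 -0.036 ]
far -0.03 [ 0.0332  0.0006 -0.03  ]
left -0.036 [ 0.0125 -0.0164 -0.036 ]
left -0.03 [ 0.0095 -0.0171 -0.03  ]
right -0.036 [ 0.0125  0.0173 -0.036 ]
right -0.03 [ 0.0095  0.018  -0.03  ]
pos [ 0.4941 -0.0956  0.0584] F [-0.5 -0.1 -3.6] open 0.0306
t 18.5 pos [ 0.4947 -0.096   0.0592] yaw 0.1171 F [ 1.4917 -0.7913 -3.6989] open 0.0306 grip 83.1
shift [-0.0041 -0.0006  0.0182] dist 0.019 turn [ 0.0021 -0.0082  0.0006]
```

```bash
python3 -m jog '[[[-0.002,0,0.005],[0,0,0]],[[-0.003,0,0.01],[0,0,0]],[[-0.003,0,0.014],[0,0,0]],[[-0.003,0,0.014],[0,0,0]],[[-0.003,0,0.014],[0,0,0]]]'|egrep 'pos|cont'
for i in 1 2 3; do python3 -m jog '[[[0,0,0.001],[0,0,0]],[[0,0,0.0015],[0,0,0]],[[0,0,0.0015],[0,0,0]]]'|egrep 'pos|cont'; done; python3 plan.py
```

```text
tool_pos: [0.4905, -0.0961, 0.0434]
contact_force: [0.2, -0.5, -3.8]
tool_pos: [0.4907, -0.0962, 0.0421]
contact_force: [-0.7, 0.6, -3.6]
tool_pos: [0.4906, -0.0961, 0.0405]
contact_force: [-0.3, 0.2, -4.3]
tool_pos: [0.491, -0.0962, 0.0394]
contact_force: [0.2, 0.1, -3.5]
t 19.9 pos [ 0.491  -0.0962  0.0394] yaw 0.1167 F [ 0.2456  0.0933 -3.4749] open 0.0306 grip 83.3
```

```bash
for i in 1 2 ; do python3 -m jog '[[[0,0,0.001],[0,0,0]],[[0,0,0.001],[0,0,0]]]'|egrep 'cont'; done; python3 plan.py
for i in 1 2 3 4; do python3 -m jog '[[[0,-0.001,0],[0,0,0]],[[0,-0.002,0],[0,0,0]],[[0,-0.002,0],[0,0,0]]]'|egrep 'pos|cont'; done
```

```text
contact_force: [-2.3, 3.2, 3.9]
contact_force: [-6.3, 3.5, 11.0]
t 20.3 pos [ 0.4912 -0.0961  0.0392] yaw 0.117 F [-6.3209  3.5018 11.0388] open 0.0307 grip 85.0
tool_pos: [0.4914, -0.0959, 0.0392]
contact_force: [-4.8, -2.9, 8.3]
tool_pos: [0.492, -0.0942, 0.0392]
contact_force: [-1.1, -4.5, 6.3]
tool_pos: [0.4921, -0.0921, 0.0392]
contact_force: [0.1, -4.5, 5.7]
tool_pos: [0.4919, -0.0901, 0.0392]
contact_force: [1.1, -4.7, 4.7]
```

```bash
for i in 1 2 3 4; do python3 -m jog '[[[0.001,0,0],[0,0,0]],[[0.002,0,0],[0,0,0]],[[0.002,0,0],[0,0,0]]]'|egrep 'pos|cont'; done
```

```text
tool_pos: [0.4924, -0.0897, 0.0392]
contact_force: [-6.0, -3.9, 11.1]
tool_pos: [0.4939, -0.0891, 0.0392]
contact_force: [-6.8, -2.1, 12.9]
tool_pos: [0.4957, -0.0887, 0.0392]
contact_force: [-8.2, -2.5, 11.7]
tool_pos: [0.4976, -0.0883, 0.0391]
contact_force: [-8.3, -1.0, 12.6]
```

```bash
for i in 1 2 3; do python3 -m jog '[[[0.001,0,0],[0,0,0]],[[0.002,0,0],[0,0,0]],[[0.002,0,0],[0,0,0]]]'|egrep 'pos|cont'; done;echo Y;for i in 1 2; do python3 -m jog '[[[0,-0.001,0],[0,0,0]],[[0,-0.002,0],[0,0,0]],[[0,-0.002,0],[0,0,0]]]'|egrep 'pos|cont'; done
```

```text
tool_pos: [0.4996, -0.088, 0.0392]
contact_force: [-8.1, -0.7, 13.0]
tool_pos: [0.5015, -0.0877, 0.0392]
contact_force: [-8.1, -1.0, 11.9]
tool_pos: [0.5035, -0.0874, 0.0391]
contact_force: [-8.4, -1.5, 12.8]
Y
tool_pos: [0.5045, -0.0863, 0.0392]
contact_force: [-4.1, -4.6, 8.0]
tool_pos: [0.5047, -0.0855, 0.0393]
contact_force: [-2.5, -7.2, 7.0]
```

```bash
for i in 1 2 ; do python3 -m jog '[[[0,-0.001,0],[0,0,0]],[[0,-0.002,0],[0,0,0]],[[0,-0.002,0],[0,0,0]]]'|egrep 'pos|cont'; done;echo X;for i in 1 2; do python3 -m jog '[[[0.001,0,0],[0,0,0]],[[0.002,0,0],[0,0,0]],[[0.002,0,0],[0,0,0]]]'|egrep 'pos|cont'; done
```

```text
tool_pos: [0.5047, -0.085, 0.0396]
contact_force: [-3.3, -12.4, 6.2]
tool_pos: [0.5047, -0.0846, 0.04]
contact_force: [-3.0, -16.8, 6.0]
X
tool_pos: [0.5051, -0.0846, 0.0399]
contact_force: [-8.5, -17.5, 11.1]
tool_pos: [0.5066, -0.0845, 0.0403]
contact_force: [-12.5, -17.7, 14.8]
```

```bash
for i in 1 2 3; do python3 -m jog '[[[0.001,0,0],[0,0,0]],[[0.0015,0,0],[0,0,0]],[[0.0015,0,0],[0,0,0]]]'|egrep 'pos|cont'; done
```

```text
tool_pos: [0.5078, -0.0845, 0.0405]
contact_force: [-12.2, -16.8, 17.1]
tool_pos: [0.5092, -0.0844, 0.0407]
contact_force: [-13.9, -17.7, 17.9]
tool_pos: [0.5106, -0.0843, 0.0408]
contact_force: [-15.1, -18.3, 18.5]
```

```bash
python3 held.py; python3 plan.py
```

```text
blob [ 245  215   73  137 8828] [281.  281.5]
far -0.036 [ 0.0342  0.0007 -0.036 ]
far -0.03 [ 0.0322  0.0007 -0.03  ]
left -0.036 [ 0.0113 -0.0164 -0.036 ]
left -0.03 [ 0.0082 -0.0171 -0.03  ]
right -0.036 [ 0.0113  0.0178 -0.036 ]
right -0.03 [ 0.0082  0.0186 -0.03  ]
pos [ 0.5106 -0.0843  0.0408] F [-15.1 -18.3  18.5] open 0.0304
t 26.35 pos [ 0.5106 -0.0842  0.0409] yaw 0.1186 F [-15.0535 -17.8751  18.471 ] open 0.0301 grip 85.8
```

```bash
python3 - <<'E'
from fit import *
from station import optics,ctrl
o=ctrl.get_obs();r=optics.get_image("wrist");w=r["image"][100:340,170:520].copy()
s=optics.get_image("scene");a=s["image"][190:290,190:330]
import pickle;pickle.dump((o,r,s),open("w6.pkl","wb"))
w=cv2.resize(w,None,fx=2,fy=2,interpolation=cv2.INTER_CUBIC)[:, :440]
a=cv2.resize(a,None,fx=2.5,fy=2.5,interpolation=cv2.INTER_CUBIC);a=cv2.copyMakeBorder(a,0,480-a.shape[0],0,0,0)
cv2.imwrite("pics/w6.png",np.hstack([w,a]))
E
```

```text
(no output)
```

View pics/w6.png

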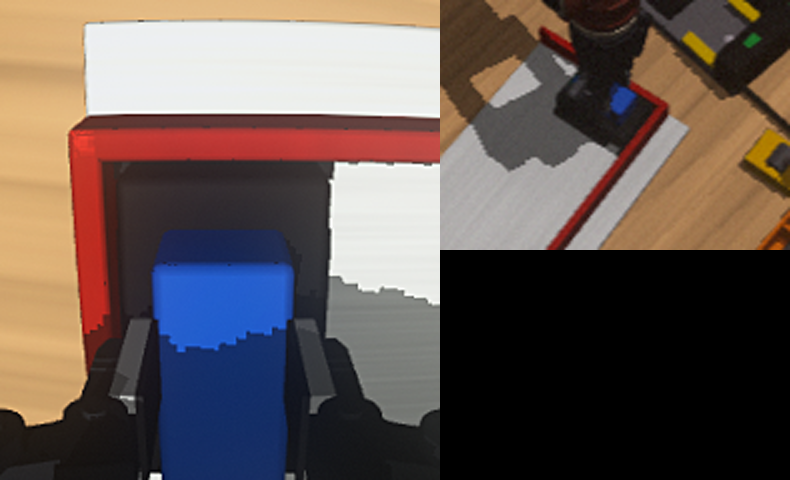

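```bash
python3 - <<'E'
from fit import *;import pickle
o,r,s=pickle.load(open("w6.pkl","rb"));P,Q=o["tool_pos"],o["tool_rot"];R=Rn.from_rotvec(Q)
t=lambda p:R.inv().apply(p-P).round(4)
f=lambda u,v,z:t(wat_z(r,P,Q,(u/2+170-.25,v/2+100-.25),z))
print("wall inner",f(220,160,.036),f(430,160,.036),"outer",f(220,128,.036))
print("tray +x edge",f(87,22,.008),f(430,27,.008))
for v in(163,168,173,178):print("body edge?",v,f(225,v,.044))
print("flange edge?",f(330,165,.016),f(330,178,.044))
print("grip top far",f(225,263,.0765),"bottom far",f(225,230,.044))
print("stop inner",f(104,180,.036),"body left",f(120,200,.044),"body right",f(328,200,.044))
E
```

```text
wall inner [0.0412 0.     0.0049] [0.0417 0.0614 0.0058] outer [0.0504 0.     0.0049]
tray +x edge [ 0.0805 -0.0421  0.0323] [0.0802 0.0682 0.0339]
body edge? 163 [ 0.0422  0.0014 -0.0031]
body edge? 168 [ 0.0408  0.0014 -0.0031]
body edge? 173 [ 0.0394  0.0014 -0.0031]
body edge? 178 [ 0.038   0.0014 -0.0031]
flange edge? [0.0352 0.0348 0.0254] [ 0.038   0.0301 -0.0027]
grip top far [ 0.0262  0.0013 -0.0356] bottom far [ 0.0232  0.0014 -0.0031]
stop inner [ 0.0357 -0.0331  0.0044] body left [ 0.032  -0.0274 -0.0035] body right [ 0.0318  0.0299 -0.0027]
```

```bash
for i in 1 2 3; do python3 -m jog '[[[0.001,0,0],[0,0,0]],[[0.002,0,0],[0,0,0]],[[0.002,0,0],[0,0,0]]]'|egrep 'pos|cont'; done
```

```text
tool_pos: [0.5127, -0.084, 0.0409]
contact_force: [-13.9, -17.8, 18.5]
tool_pos: [0.5131, -0.0839, 0.0409]
contact_force: [-20.6, -18.9, 22.7]
tool_pos: [0.5131, -0.0839, 0.041]
contact_force: [-26.5, -18.9, 29.0]
```

```bash
python3 -m jog '[[[0,0,0],[0,0,0]],[[0,0,0],[0,0,0]],[[0,0,0],[0,0,0]],[[0,0,0],[0,0,0]]]' 0.6|egrep 'pos|cont|open'
python3 -m jog '[[[0,0,-0.01],[0,0,0]],[[0,0,-0.04],[0,0,0]],[[0,0,-0.08],[0,0,0]],[[0,0,-0.12],[0,0,0]],[[0,0,-0.12],[0,0,0]]]'|egrep 'pos|cont|open'
python3 plan.py ".528 .1645 .165 -.0863" ".528 .1645 .052 -.0863"
```

```text
tool_pos: [0.517, -0.0765, 0.0368]
contact_force: [0.9, -0.0, 0.2]
opening: 0.0512
tool_pos: [0.5208, -0.0778, 0.1655]
contact_force: [0.6, 0.3, 0.4]
opening: 0.051
t 28.25 pos [ 0.5208 -0.0778  0.1655] yaw 0.1175 F [0.6039 0.2717 0.367 ] open 0.051 grip 0.0
shift [ 0.0355 -0.2398 -0.0003] dist 0.242 turn [ 0.0043 -0.0189  0.2037]
shift [0.    0.    0.113] dist 0.113 turn [0. 0. 0.]
```

```bash
cat > scan.py <<'E'
from fit import *
from station import optics
r=optics.get_image("scene");h=cv2.cvtColor(r["image"],cv2.COLOR_BGR2HSV)
m=cv2.inRange(h,(108,150,110),(122,255,255))  # lit tops
n,l,s,c=cv2.connectedComponentsWithStats(m)
for i in range(1,n):
    if s[i][4]>40:
        p=at_z(r,c[i],.088);
        if .2<p[0]<.8 and -.6<p[1]<.6:
            q=at_z(r,c[i],.076);rect=cv2.minAreaRect(np.argwhere(l==i)[:,::-1].astype(np.float32))
            print("area",s[i][4],"px",c[i].round(1),"z.088",p[:2].round(4),"z.076",q[:2].round(4))
E
python3 scan.py
python3 -m jog '[[[0.007,-0.045,0],[0.004,-0.019,0.05]],[[0.014,-0.095,0],[0.004,-0.019,0.1]],[[0.021,-0.143,0],[0.004,-0.019,0.15]],[[0.028,-0.19,0],[0.004,-0.019,0.204]],[[0.0355,-0.24,0],[0.004,-0.019,0.204]]]'|egrep 'pos|cont'
python3 -m jog '[[[0,0,0],[0,0,0]],[[0,0,0],[0,0,0]]]'|egrep 'pos|cont'
python3 plan.py ".528 .1645 .165 -.0863" ".528 .1645 .052 -.0863"
```

```text
area 168 px [352.2 142.4] z.088 [0.5354 0.325 ] z.076 [0.5309 0.3335]
area 179 px [334.8 156.6] z.088 [0.5283 0.2458] z.076 [0.5238 0.2534]
area 190 px [316.5 171.5] z.088 [0.5211 0.1661] z.076 [0.5164 0.1729]
area 135 px [258.9 228.5] z.088 [ 0.5221 -0.0905] z.076 [ 0.5175 -0.0864]
tool_pos: [0.5226, 0.1669, 0.1559]
contact_force: [0.9, -0.0, -0.3]
tool_pos: [0.5226, 0.1661, 0.1559]
contact_force: [0.3, -0.4, 0.0]
t 29.0 pos [0.5226 0.1661 0.1559] yaw -0.0843 F [ 0.2823 -0.385   0.0433] open 0.0514 grip 0.0
shift [ 0.0054  0.0011 -0.0092] dist 0.011 turn [-0.0013  0.0156  0.002 ]
shift [0.    0.    0.113] dist 0.113 turn [0. 0. 0.]
```

```bash
python3 -m jog '[[[0.0054,0.001,-0.009],[0,0.0156,0.002]],[[0.0054,0.001,-0.009],[0,0.0156,0.002]],[[0.0054,0.001,-0.009],[0,0.0156,0.002]],[[0.0054,0.001,-0.009],[0,0.0156,0.002]]]'|egrep 'pos|cont'
python3 plan.py ".5283 .1643 .165 -.0863" ".5283 .1643 .052 -.0863"
```

```text
tool_pos: [0.5292, 0.1626, 0.1662]
contact_force: [-0.3, 0.6, 1.0]
t 29.4 pos [0.5292 0.1626 0.1662] yaw -0.0909 F [-0.2798  0.6332  0.9975] open 0.0513 grip 0.0
shift [-0.0011 -0.0016  0.0012] dist 0.002 turn [-0.0023 -0.0024 -0.0046]
shift [0.    0.    0.113] dist 0.113 turn [0. 0. 0.]
```

```bash
python3 -m jog '[[[-0.001,-0.0016,0.03],[0,-0.002,-0.004]],[[-0.001,-0.0016,0.07],[0,-0.002,-0.004]],[[-0.001,-0.0016,0.09],[0,-0.002,-0.004]],[[-0.001,-0.0016,0.1],[0,-0.002,-0.004]],[[-0.001,-0.0016,0.1],[0,-0.002,-0.004]]]'|egrep 'pos|cont'
python3 -m jog '[[[0,0,0.004],[0,0,0]],[[0,0,0.008],[0,0,0]],[[0,0,0.013],[0,0,0]],[[0,0,0.013],[0,0,0]],[[0,0,0.013],[0,0,0]]]'|egrep 'pos|cont'
python3 plan.py ".5283 .1643 .0515 -.0863";python3 held.py
```

```text
tool_pos: [0.5273, 0.1649, 0.0646]
contact_force: [-1.3, -0.1, 0.5]
tool_pos: [0.5286, 0.1655, 0.0533]
contact_force: [-0.1, -0.2, 0.9]
t 30.4 pos [0.5286 0.1655 0.0533] yaw -0.0851 F [-0.0705 -0.208   0.8594] open 0.0509 grip 0.0
shift [-0.0002  0.0012  0.0018] dist 0.002 turn [-0.0023 -0.0005  0.0012]
blob [ 242  211   79  136 9024] [277.7 277.7]
far -0.036 [ 0.0362 -0.001  -0.036 ]
far -0.03 [ 0.0342 -0.0011 -0.03  ]
left -0.036 [ 0.0136 -0.0179 -0.036 ]
left -0.03 [ 0.0107 -0.0187 -0.03  ]
right -0.036 [ 0.0136  0.0189 -0.036 ]
right -0.03 [ 0.0107  0.0197 -0.03  ]
pos [0.5286 0.1655 0.0533] F [-0.1 -0.2  0.9] open 0.0509
```

```bash
python3 -m jog '[[[0,0.001,0.0015],[0,0,0]],[[0,0.001,0.0015],[0,0,0]],[[0,0.001,0.0015],[0,0,0]],[[0,0.001,0.0015],[0,0,0]],[[0,0.001,0.0015],[0,0,0]]]' 0 90|egrep 'pos|cont|open|grip'
python3 -m jog '[[[-0.003,0,0],[0,0,0]],[[-0.006,0,0],[0,0,0]],[[-0.009,0,0],[0,0,0]],[[-0.012,0,0],[0,0,0]],[[-0.015,0,0],[0,0,0]]]'|egrep 'pos|cont|open|grip'
python3 -m jog '[[[-0.005,0,0],[0,0,0]],[[-0.01,0,0],[0,0,0]],[[-0.015,0,0],[0,0,0]],[[-0.02,0,0],[0,0,0]],[[-0.025,0,0],[0,0,0]]]'|egrep 'pos|cont|open|grip'
python3 -m jog '[[[-0.008,0,0],[0,0,0]],[[-0.016,0,0],[0,0,0]],[[-0.024,0,0],[0,0,0]],[[-0.032,0,0],[0,0,0]],[[-0.032,0,0],[0,0,0]]]'|egrep 'pos|cont|open|grip'
python3 held.py
```

```text
tool_pos: [0.5289, 0.1651, 0.0525]
contact_force: [-1.4, 4.2, 5.0]
opening: 0.0301
grip_force: 89.0
tool_pos: [0.5224, 0.1655, 0.054]
contact_force: [30.2, 1.9, -14.9]
opening: 0.0294
grip_force: 90.1
tool_pos: [0.4899, 0.1682, 0.0526]
contact_force: [3.7, 3.3, 4.1]
opening: 0.0296
grip_force: 93.6
tool_pos: [0.4562, 0.17, 0.0524]
contact_force: [-0.2, -0.4, 8.0]
opening: 0.0296
grip_force: 94.2
blob [ 242  212   99  136 9307] [282.9 276.9]
far -0.036 [ 0.0357  0.0013 -0.036 ]
far -0.03 [ 0.0337  0.0014 -0.03  ]
left -0.036 [ 0.0131 -0.018  -0.036 ]
left -0.03 [ 0.0101 -0.0188 -0.03  ]
right -0.036 [ 0.013   0.0286 -0.036 ]
right -0.03 [ 0.01    0.0298 -0.03  ]
pos [0.4562 0.17   0.0524] F [-0.2 -0.4  8. ] open 0.0296
```

```bash
python3 -m jog '[[[0,0,-0.01],[0,0,0]],[[0,0,-0.03],[0,0,0]],[[0,0,-0.06],[0,0,0]],[[0,0,-0.095],[0,0,0]],[[0,0,-0.095],[0,0,0]]]'|egrep 'pos|cont|open|grip'
python3 plan.py ".48 0 .147 0.02" ".5104 -.1647 .147 .117" ".5104 -.1647 .057 .117"
```

```text
tool_pos: [0.4585, 0.1704, 0.1504]
contact_force: [2.0, -1.0, -2.6]
opening: 0.0299
grip_force: 92.4
t 33.0 pos [0.4585 0.1704 0.1504] yaw -0.0854 F [ 2.0256 -1.0163 -2.632 ] open 0.0299 grip 92.4
shift [0.036  0.168  0.0031] dist 0.172 turn [-0.0029 -0.0066 -0.1054]
shift [0.0271 0.1653 0.    ] dist 0.167 turn [ 0.     0.    -0.097]
shift [0.   0.   0.09] dist 0.09 turn [0. 0. 0.]
```

```bash
python3 -m jog '[[[0.007,0.034,0],[0,0,-0.02]],[[0.014,0.068,0],[0,0,-0.04]],[[0.022,0.102,0],[0,0,-0.06]],[[0.029,0.136,0],[0,0,-0.08]],[[0.036,0.168,0],[0,0,-0.105]]]'|egrep 'pos|cont|open|grip'
python3 -m jog '[[[0.005,0.035,0],[0,0,-0.025]],[[0.011,0.075,0],[0,0,-0.05]],[[0.018,0.115,0],[0,0,-0.075]],[[0.027,0.15,0],[0,0,-0.097]],[[0.027,0.165,0],[0,0,-0.097]]]'|egrep 'pos|cont|open|grip'
python3 -m jog '[[[0,0,0],[0,0,0]],[[0,0,0],[0,0,0]],[[0,0,0],[0,0,0]]]'|egrep 'pos|cont|open|grip'
python3 plan.py ".5104 -.1647 .06 .117" ".5104 -.1647 .043 .117"
```

```text
tool_pos: [0.4756, -0.0014, 0.1427]
contact_force: [0.3, -0.0, -4.8]
opening: 0.0298
grip_force: 92.3
tool_pos: [0.5067, -0.1667, 0.1425]
contact_force: [-0.7, -0.6, -4.4]
opening: 0.0296
grip_force: 92.4
tool_pos: [0.5075, -0.163, 0.1446]
contact_force: [0.7, -0.6, -3.7]
opening: 0.0298
grip_force: 92.4
t 34.3 pos [ 0.5075 -0.163   0.1446] yaw 0.1179 F [ 0.6657 -0.6307 -3.6534] open 0.0298 grip 92.4
shift [0.0028 0.0023 0.0846] dist 0.085 turn [-0.0038  0.0012  0.0009]
shift [0.    0.    0.017] dist 0.017 turn [0. 0. 0.]
```

```bash
python3 -m jog '[[[0.0028,0.0023,0.03],[0,0,0]],[[0.0028,0.0023,0.06],[0,0,0]],[[0.0028,0.0023,0.085],[0,0,0]],[[0.0028,0.0023,0.096],[0,0,0]],[[0.0028,0.0023,0.096],[0,0,0]]]'|egrep 'pos|cont|open|grip'
python3 -m jog '[[[0,0,0],[0,0,0]],[[0,0,0],[0,0,0]],[[0,0,0.001],[0,0,0]],[[0,0,0.003],[0,0,0]],[[0,0,0.003],[0,0,0]]]'|egrep 'pos|cont|open|grip'
for i in 1 2; do python3 -m jog '[[[0,0,0.001],[0,0,0]],[[0,0,0.0015],[0,0,0]],[[0,0,0.0015],[0,0,0]]]'|egrep 'pos|cont'; done
python3 held.py | head -2
```

```text
tool_pos: [0.5099, -0.1646, 0.0479]
contact_force: [0.8, 1.2, -4.5]
opening: 0.0299
grip_force: 92.4
tool_pos: [0.5116, -0.1663, 0.047]
contact_force: [-0.9, 0.8, -5.2]
opening: 0.03
grip_force: 92.4
tool_pos: [0.5114, -0.1662, 0.0452]
contact_force: [0.2, 0.4, -4.5]
tool_pos: [0.5114, -0.1662, 0.0437]
contact_force: [0.0, 0.9, -4.3]
blob [ 243  212   74  135 8694] [280.3 277.5]
far -0.036 [ 0.0356  0.0004 -0.036 ]
```

```bash
for i in 1 2 3 4; do python3 -m jog '[[[0,0,0.001],[0,0,0]],[[0,0,0.001],[0,0,0]]]'|egrep 'pos|cont'; done
```

```text
tool_pos: [0.5115, -0.1662, 0.0428]
contact_force: [0.2, -0.4, -4.5]
tool_pos: [0.5114, -0.1662, 0.0417]
contact_force: [0.0, -0.4, -4.8]
tool_pos: [0.5117, -0.1663, 0.041]
contact_force: [-0.3, -0.3, -4.6]
tool_pos: [0.512, -0.1663, 0.0406]
contact_force: [0.5, 1.5, -1.0]
```

```bash
python3 -m jog '[[[0,-0.002,0.0005],[0,0,0]],[[0,-0.004,0.0005],[0,0,0]],[[0,-0.006,0.0005],[0,0,0]],[[0,-0.008,0.0005],[0,0,0]],[[0,-0.008,0.0005],[0,0,0]]]'|egrep 'pos|cont'
for i in 1 2 3 4; do python3 -m jog '[[[0,-0.001,0],[0,0,0]],[[0,-0.002,0],[0,0,0]],[[0,-0.002,0],[0,0,0]]]'|egrep 'pos|cont'; done
```

```text
tool_pos: [0.5115, -0.1587, 0.0405]
contact_force: [0.6, -3.2, 4.2]
tool_pos: [0.5113, -0.157, 0.0404]
contact_force: [0.9, -4.0, 6.2]
tool_pos: [0.5111, -0.1554, 0.0405]
contact_force: [0.7, -5.9, 5.1]
tool_pos: [0.511, -0.1549, 0.0407]
contact_force: [0.1, -10.5, 4.0]
tool_pos: [0.511, -0.1543, 0.0411]
contact_force: [0.7, -13.8, 4.4]
```

```bash
python3 -m jog '[[[0.002,0,0],[0,0,0]],[[0.004,0,0],[0,0,0]],[[0.006,0,0],[0,0,0]],[[0.008,0,0],[0,0,0]],[[0.008,0,0],[0,0,0]]]'|egrep 'pos|cont'
for i in 1 2 3 4; do python3 -m jog '[[[0.001,0,0],[0,0,0]],[[0.002,0,0],[0,0,0]],[[0.002,0,0],[0,0,0]]]'|egrep 'pos|cont'; done; python3 held.py
```

```text
tool_pos: [0.516, -0.1542, 0.0419]
contact_force: [-11.7, -15.7, 16.7]
tool_pos: [0.5177, -0.1541, 0.0422]
contact_force: [-13.7, -14.8, 18.1]
tool_pos: [0.5198, -0.1539, 0.0423]
contact_force: [-14.0, -14.4, 18.2]
tool_pos: [0.5212, -0.1537, 0.0423]
contact_force: [-16.0, -15.5, 19.5]
tool_pos: [0.5215, -0.1536, 0.0424]
contact_force: [-22.8, -15.0, 24.8]
blob [ 242  214   75  137 8806] [280.4 281. ]
far -0.036 [ 0.0347  0.0004 -0.036 ]
far -0.03 [ 0.0327  0.0004 -0.03  ]
left -0.036 [ 0.0118 -0.0178 -0.036 ]
left -0.03 [ 0.0088 -0.0186 -0.03  ]
right -0.036 [ 0.0118  0.0173 -0.036 ]
right -0.03 [ 0.0088  0.018  -0.03  ]
pos [ 0.5215 -0.1536  0.0424] F [-22.8 -15.   24.8] open 0.0297
```

```bash
python3 -m jog '[[[0,0,-0.002],[0,0,0]],[[0,0,-0.002],[0,0,0]],[[0,0,-0.002],[0,0,0]],[[0,0,-0.002],[0,0,0]]]' 0.6|egrep 'pos|cont|open'
python3 -m jog '[[[0,0,-0.01],[0,0,0]],[[0,0,-0.04],[0,0,0]],[[0,0,-0.08],[0,0,0]],[[0,0,-0.12],[0,0,0]],[[0,0,-0.12],[0,0,0]]]'|egrep 'pos|cont|open'
python3 scan.py;python3 plan.py ".527 .04 .165 .015" ".5355 .2438 .165 -.0863" ".5355 .2438 .052 -.0863"
```

```text
tool_pos: [0.5249, -0.1474, 0.0403]
contact_force: [-0.1, -0.1, -1.2]
opening: 0.0511
tool_pos: [0.5297, -0.1501, 0.1698]
contact_force: [0.7, -0.2, -0.2]
opening: 0.0514
area 170 px [352.3 142.4] z.088 [0.5355 0.325 ] z.076 [0.531  0.3335]
area 180 px [334.7 156.6] z.088 [0.5281 0.2458] z.076 [0.5236 0.2534]
area 225 px [255.2 226.2] z.088 [ 0.5092 -0.0919] z.076 [ 0.5044 -0.0878]
area 140 px [244.2 247. ] z.088 [ 0.5304 -0.1592] z.076 [ 0.5259 -0.1558]
t 41.15 pos [ 0.5281 -0.1495  0.1664] yaw 0.1172 F [ 0.5834  0.0562 -0.7851] open 0.0514 grip 0.0
shift [ 0.0211 -0.1883  0.0012] dist 0.189 turn [ 0.0013 -0.0081  0.1022]
shift [ 0.0116 -0.2036  0.    ] dist 0.204 turn [0.     0.     0.1013]
shift [0.    0.    0.113] dist 0.113 turn [0. 0. 0.]
```

```bash
python3 -m jog '[[[0.004,-0.038,0],[0,0,0.02]],[[0.008,-0.076,0],[0,0,0.04]],[[0.012,-0.114,0],[0,0,0.06]],[[0.016,-0.152,0],[0,0,0.08]],[[0.021,-0.188,0],[0,0,0.102]]]'|egrep 'pos|cont'
python3 -m jog '[[[0.002,-0.041,0],[0,0,0.02]],[[0.004,-0.085,0],[0,0,0.04]],[[0.006,-0.13,0],[0,0,0.06]],[[0.009,-0.17,0],[0,0,0.08]],[[0.0116,-0.204,0],[0,0,0.101]]]'|egrep 'pos|cont'
python3 -m jog '[[[0,0,0],[0,0,0]],[[0,0,0],[0,0,0]],[[0,0,0],[0,0,0]]]'|egrep 'pos|cont'
python3 plan.py ".5355 .2438 .165 -.0863" ".5355 .2438 .052 -.0863"
```

```text
tool_pos: [0.5232, 0.0423, 0.1605]
contact_force: [0.9, 0.1, 0.8]
tool_pos: [0.5317, 0.2467, 0.1608]
contact_force: [1.1, -0.3, 0.2]
tool_pos: [0.5325, 0.2437, 0.1614]
contact_force: [0.6, -0.6, -0.0]
t 42.45 pos [0.5325 0.2437 0.1614] yaw -0.0867 F [ 0.5856 -0.598  -0.0057] open 0.0515 grip 0.0
shift [ 0.0029 -0.0004 -0.0036] dist 0.005 turn [-0.0013  0.0011 -0.0004]
shift [0.    0.    0.113] dist 0.113 turn [0. 0. 0.]
```

```bash
python3 -m jog '[[[0.003,0,0.03],[0,0,0]],[[0.003,0,0.07],[0,0,0]],[[0.003,0,0.09],[0,0,0]],[[0.003,0,0.096],[0,0,0]],[[0.003,0,0.096],[0,0,0]]]'|egrep 'pos|cont'
python3 -m jog '[[[0,0,0.004],[0,0,0]],[[0,0,0.008],[0,0,0]],[[0,0,0.013],[0,0,0]],[[0,0,0.013],[0,0,0]],[[0,0,0.013],[0,0,0]]]'|egrep 'pos|cont'
python3 plan.py ".5355 .2438 .052 -.0863";python3 held.py
```

```text
tool_pos: [0.5355, 0.2433, 0.0654]
contact_force: [-0.5, -0.6, 0.7]
tool_pos: [0.5361, 0.2446, 0.0534]
contact_force: [0.2, 0.8, 0.6]
t 43.45 pos [0.5361 0.2446 0.0534] yaw -0.0861 F [0.1571 0.7902 0.6495] open 0.051 grip 0.0
shift [-0.0005  0.0009  0.0014] dist 0.002 turn [-0.0022 -0.0003  0.0002]
blob [ 241  212   78  136 8998] [276.6 278.5]
far -0.036 [ 0.0357 -0.0015 -0.036 ]
far -0.03 [ 0.0337 -0.0016 -0.03  ]
left -0.036 [ 0.0131 -0.0185 -0.036 ]
left -0.03 [ 0.0101 -0.0193 -0.03  ]
right -0.036 [ 0.0131  0.018  -0.036 ]
right -0.03 [ 0.0102  0.0188 -0.03  ]
pos [0.5361 0.2446 0.0534] F [0.2 0.8 0.6] open 0.051
```

```bash
python3 -m jog '[[[0,-0.0005,0.0015],[0,0,0]],[[0,-0.0005,0.0015],[0,0,0]],[[0,-0.0005,0.0015],[0,0,0]],[[0,-0.0005,0.0015],[0,0,0]],[[0,-0.0005,0.0015],[0,0,0]]]' 0 90|egrep 'pos|cont|open|grip'
python3 -m jog '[[[-0.003,0,0],[0,0,0]],[[-0.006,0,0],[0,0,0]],[[-0.009,0,0],[0,0,0]],[[-0.012,0,0],[0,0,0]],[[-0.015,0,0],[0,0,0]]]'|egrep 'pos|cont|open|grip'
python3 -m jog '[[[-0.005,0,0],[0,0,0]],[[-0.01,0,0],[0,0,0]],[[-0.015,0,0],[0,0,0]],[[-0.02,0,0],[0,0,0]],[[-0.025,0,0],[0,0,0]]]'|egrep 'pos|cont|open|grip'
python3 -m jog '[[[-0.008,0,0],[0,0,0]],[[-0.016,0,0],[0,0,0]],[[-0.024,0,0],[0,0,0]],[[-0.032,0,0],[0,0,0]],[[-0.032,0,0],[0,0,0]]]'|egrep 'pos|cont|open|grip'
python3 held.py
```

```text
tool_pos: [0.5366, 0.2454, 0.0528]
contact_force: [-2.3, 0.3, 5.4]
opening: 0.0298
grip_force: 88.9
tool_pos: [0.5299, 0.2458, 0.0542]
contact_force: [29.3, -1.6, -12.4]
opening: 0.0295
grip_force: 89.8
tool_pos: [0.4969, 0.2487, 0.0528]
contact_force: [3.8, 0.5, 5.5]
opening: 0.0294
grip_force: 93.1
tool_pos: [0.4636, 0.2516, 0.0528]
contact_force: [0.3, -0.4, 8.5]
opening: 0.0296
grip_force: 93.6
blob [ 243  212   97  136 9147] [282.5 277.4]
far -0.036 [ 0.0357  0.0012 -0.036 ]
far -0.03 [ 0.0337  0.0012 -0.03  ]
left -0.036 [ 0.0131 -0.0175 -0.036 ]
left -0.03 [ 0.0102 -0.0183 -0.03  ]
right -0.036 [ 0.013   0.0281 -0.036 ]
right -0.03 [ 0.01    0.0293 -0.03  ]
pos [0.4636 0.2516 0.0528] F [ 0.3 -0.4  8.5] open 0.0296
```

```bash
python3 -m jog '[[[0,0,-0.01],[0,0,0]],[[0,0,-0.03],[0,0,0]],[[0,0,-0.06],[0,0,0]],[[0,0,-0.095],[0,0,0]],[[0,0,-0.095],[0,0,0]]]'|egrep 'pos|cont|open|grip'
python3 plan.py ".48 0.09 .148 -0.02" ".5 -.07 .148 .05" ".5188 -.2344 .148 .117" ".5188 -.2344 .05 .117"
```

```text
tool_pos: [0.4656, 0.2519, 0.1501]
contact_force: [2.3, 0.9, -5.5]
opening: 0.0297
grip_force: 91.3
t 46.05 pos [0.4656 0.2519 0.1501] yaw -0.0858 F [ 2.291   0.8976 -5.4943] open 0.0297 grip 91.3
shift [0.0283 0.16   0.0015] dist 0.163 turn [-0.0045 -0.0052 -0.0658]
shift [0.0232 0.1596 0.    ] dist 0.161 turn [ 0.    0.   -0.07]
shift [0.0106 0.1651 0.    ] dist 0.165 turn [ 0.     0.    -0.067]
shift [0.    0.    0.098] dist 0.098 turn [0. 0. 0.]
```

```bash
python3 -m jog '[[[0.007,0.034,0],[0,0,-0.016]],[[0.014,0.075,0],[0,0,-0.033]],[[0.021,0.118,0],[0,0,-0.05]],[[0.028,0.16,0],[0,0,-0.066]]]'|egrep 'pos|cont|open|grip'
python3 -m jog '[[[0.006,0.04,0],[0,0,-0.017]],[[0.012,0.08,0],[0,0,-0.035]],[[0.018,0.12,0],[0,0,-0.052]],[[0.023,0.16,0],[0,0,-0.07]]]'|egrep 'pos|cont|open|grip'
python3 -m jog '[[[0.003,0.042,0],[0,0,-0.017]],[[0.006,0.084,0],[0,0,-0.035]],[[0.008,0.125,0],[0,0,-0.052]],[[0.0106,0.15,0],[0,0,-0.067]],[[0.0106,0.165,0],[0,0,-0.067]]]'|egrep 'pos|cont|open|grip'
python3 -m jog '[[[0,0,0],[0,0,0]],[[0,0,0],[0,0,0]],[[0,0,0],[0,0,0]]]'|egrep 'pos|cont|open|grip'
python3 plan.py ".5188 -.2344 .05 .117"
```

```text
tool_pos: [0.4754, 0.0879, 0.1422]
contact_force: [1.6, -0.2, -5.9]
opening: 0.0294
grip_force: 91.4
tool_pos: [0.4955, -0.0718, 0.1419]
contact_force: [0.9, -0.0, -5.6]
opening: 0.0296
grip_force: 91.4
tool_pos: [0.5148, -0.236, 0.1416]
contact_force: [0.2, -0.2, -6.4]
opening: 0.0299
grip_force: 91.5
tool_pos: [0.5165, -0.2338, 0.1447]
contact_force: [-0.4, 0.5, -5.7]
opening: 0.0297
grip_force: 91.5
t 47.65 pos [ 0.5165 -0.2338  0.1447] yaw 0.1179 F [-0.4492  0.5455 -5.6879] open 0.0297 grip 91.5
shift [0.0023 0.0013 0.0947] dist 0.095 turn [-0.0039  0.0005  0.0009]
```

```bash
python3 -m jog '[[[0.0023,0.0013,0.03],[0,0,0]],[[0.0023,0.0013,0.06],[0,0,0]],[[0.0023,0.0013,0.085],[0,0,0]],[[0.0023,0.0013,0.097],[0,0,0]],[[0.0023,0.0013,0.097],[0,0,0]]]'|egrep 'pos|cont|open|grip'
python3 -m jog '[[[0,0,0],[0,0,0]],[[0,0,0],[0,0,0]],[[0,0,0.001],[0,0,0]],[[0,0,0.003],[0,0,0]],[[0,0,0.003],[0,0,0]]]'|egrep 'pos|cont|open|grip'
for i in 1 2 3 4 5; do python3 -m jog '[[[0,0,0.001],[0,0,0]],[[0,0,0.001],[0,0,0]]]'|egrep 'pos|cont'; done
```

```text
tool_pos: [0.5179, -0.2344, 0.0464]
contact_force: [0.3, 0.7, -5.4]
opening: 0.0296
grip_force: 91.4
tool_pos: [0.5195, -0.2363, 0.0459]
contact_force: [-0.2, -0.4, -6.8]
opening: 0.0298
grip_force: 91.4
tool_pos: [0.5193, -0.2362, 0.0446]
contact_force: [0.3, 0.3, -5.8]
tool_pos: [0.5194, -0.2362, 0.0435]
contact_force: [-0.5, -0.2, -5.1]
tool_pos: [0.5194, -0.2362, 0.0426]
contact_force: [-0.3, 0.2, -6.4]
tool_pos: [0.5195, -0.2362, 0.0417]
contact_force: [0.5, -0.0, -5.7]
tool_pos: [0.5199, -0.2364, 0.0411]
contact_force: [0.1, 0.1, -3.6]
```

```bash
python3 -m jog '[[[0,-0.002,0.001],[0,0,0]],[[0,-0.004,0.001],[0,0,0]],[[0,-0.006,0.001],[0,0,0]],[[0,-0.008,0.001],[0,0,0]],[[0,-0.008,0.001],[0,0,0]]]'|egrep 'pos|cont'
for i in 1 2 3 4; do python3 -m jog '[[[0,-0.001,0],[0,0,0]],[[0,-0.002,0],[0,0,0]],[[0,-0.002,0],[0,0,0]]]'|egrep 'pos|cont'; done
echo X;python3 -m jog '[[[0.002,0,0],[0,0,0]],[[0.004,0,0],[0,0,0]],[[0.006,0,0],[0,0,0]],[[0.008,0,0],[0,0,0]],[[0.008,0,0],[0,0,0]]]'|egrep 'pos|cont'
for i in 1 2 3; do python3 -m jog '[[[0.001,0,0],[0,0,0]],[[0.002,0,0],[0,0,0]],[[0.002,0,0],[0,0,0]]]'|egrep 'pos|cont'; done; python3 held.py|head -2
```

```text
tool_pos: [0.5194, -0.2288, 0.0409]
contact_force: [0.7, -3.6, 1.8]
tool_pos: [0.5191, -0.2271, 0.0408]
contact_force: [1.1, -4.0, 5.0]
tool_pos: [0.519, -0.2253, 0.0409]
contact_force: [1.3, -5.5, 4.7]
tool_pos: [0.519, -0.2244, 0.0411]
contact_force: [1.5, -8.5, 4.4]
tool_pos: [0.519, -0.2238, 0.0415]
contact_force: [0.4, -11.1, 4.4]
X
tool_pos: [0.5239, -0.2236, 0.0418]
contact_force: [-10.7, -12.8, 13.3]
tool_pos: [0.5257, -0.2234, 0.0419]
contact_force: [-10.9, -13.1, 13.4]
tool_pos: [0.5276, -0.2232, 0.042]
contact_force: [-11.4, -13.8, 14.6]
tool_pos: [0.5288, -0.2231, 0.042]
contact_force: [-13.8, -13.1, 16.0]
blob [ 242  214   75  136 8762] [280.3 280. ]
far -0.036 [ 0.0347  0.0004 -0.036 ]
```

```bash
for i in 1 2; do python3 -m jog '[[[0.001,0,0],[0,0,0]],[[0.002,0,0],[0,0,0]],[[0.002,0,0],[0,0,0]]]'|egrep 'pos|cont'; done
python3 -m jog '[[[0,0,-0.002],[0,0,0]],[[0,0,-0.002],[0,0,0]],[[0,0,-0.002],[0,0,0]],[[0,0,-0.002],[0,0,0]]]' 0.6|egrep 'pos|cont|open'
python3 -m jog '[[[0,0,-0.01],[0,0,0]],[[0,0,-0.04],[0,0,0]],[[0,0,-0.08],[0,0,0]],[[0,0,-0.12],[0,0,0]],[[0,0,-0.12],[0,0,0]]]'|egrep 'pos|cont|open'
python3 scan.py;python3 plan.py ".53 -.05 .165 .05" ".536 .14 .165 -.02" ".5427 .3232 .165 -.0863" ".5427 .3232 .052 -.0863"
```

```text
tool_pos: [0.5289, -0.223, 0.042]
contact_force: [-20.7, -12.6, 20.1]
tool_pos: [0.529, -0.2229, 0.0421]
contact_force: [-26.9, -13.5, 24.1]
tool_pos: [0.535, -0.217, 0.0407]
contact_force: [-0.4, -0.0, 0.1]
opening: 0.0511
tool_pos: [0.5395, -0.2203, 0.1704]
contact_force: [0.1, -0.2, 0.7]
opening: 0.0515
area 169 px [352.2 142.4] z.088 [0.5355 0.3249] z.076 [0.531  0.3334]
area 233 px [255.  225.8] z.088 [ 0.5079 -0.0914] z.076 [ 0.5031 -0.0873]
area 219 px [240.9 245.1] z.088 [ 0.5198 -0.1608] z.076 [ 0.5151 -0.1574]
area 141 px [229.  266.5] z.088 [ 0.5397 -0.2277] z.076 [ 0.5353 -0.225 ]
t 54.35 pos [ 0.538  -0.2195  0.1669] yaw 0.1173 F [ 0.7306  0.5957 -0.0713] open 0.0513 grip 0.0
shift [ 0.0119 -0.1693  0.0016] dist 0.17 turn [ 0.0023 -0.0078  0.0673]
shift [ 0.0155 -0.1895  0.    ] dist 0.19 turn [0.   0.   0.07]
shift [ 0.003  -0.1833  0.    ] dist 0.183 turn [0.     0.     0.0663]
shift [0.    0.    0.113] dist 0.113 turn [0. 0. 0.]
```

```bash
python3 -m jog '[[[0.003,-0.042,0],[0,0,0.017]],[[0.006,-0.085,0],[0,0,0.033]],[[0.009,-0.127,0],[0,0,0.05]],[[0.012,-0.169,0],[0,0,0.067]]]'|egrep 'pos|cont'
python3 -m jog '[[[0.004,-0.047,0],[0,0,0.017]],[[0.008,-0.095,0],[0,0,0.035]],[[0.012,-0.142,0],[0,0,0.05]],[[0.0155,-0.1895,0],[0,0,0.07]]]'|egrep 'pos|cont'
python3 -m jog '[[[0.001,-0.045,0],[0,0,0.017]],[[0.002,-0.09,0],[0,0,0.033]],[[0.003,-0.13,0],[0,0,0.05]],[[0.003,-0.16,0],[0,0,0.066]],[[0.003,-0.183,0],[0,0,0.066]]]'|egrep 'pos|cont'
python3 -m jog '[[[0,0,0],[0,0,0]],[[0,0,0],[0,0,0]],[[0,0,0],[0,0,0]]]'|egrep 'pos|cont'
python3 plan.py ".5427 .3231 .165 -.0863" ".5427 .3231 .052 -.0863"
```

```text
tool_pos: [0.5265, -0.0473, 0.1608]
contact_force: [0.4, 0.9, -1.1]
tool_pos: [0.5325, 0.1428, 0.1613]
contact_force: [0.4, 0.9, 0.3]
tool_pos: [0.539, 0.3256, 0.1612]
contact_force: [0.1, -1.0, 0.4]
tool_pos: [0.5401, 0.3227, 0.1622]
contact_force: [-0.1, -0.1, 0.1]
t 55.95 pos [0.5401 0.3227 0.1622] yaw -0.0869 F [-0.0846 -0.0895  0.1087] open 0.0512 grip 0.0
shift [ 0.0026 -0.0007 -0.0028] dist 0.004 turn [-0.0013  0.0009 -0.0006]
shift [0.    0.    0.113] dist 0.113 turn [0. 0. 0.]
```

```bash
python3 -m jog '[[[0.0026,0,0.03],[0,0,0]],[[0.0026,0,0.07],[0,0,0]],[[0.0026,0,0.09],[0,0,0]],[[0.0026,0,0.097],[0,0,0]],[[0.0026,0,0.097],[0,0,0]]]'|egrep 'pos|cont'
python3 -m jog '[[[0,0,0.004],[0,0,0]],[[0,0,0.008],[0,0,0]],[[0,0,0.013],[0,0,0]],[[0,0,0.013],[0,0,0]],[[0,0,0.013],[0,0,0]]]'|egrep 'pos|cont'
python3 plan.py ".5427 .3231 .052 -.0863";python3 held.py
```

```text
tool_pos: [0.5425, 0.3225, 0.065]
contact_force: [-0.3, 0.2, 0.4]
tool_pos: [0.5431, 0.3238, 0.0531]
contact_force: [0.2, 0.4, -0.1]
t 56.95 pos [0.5431 0.3238 0.0531] yaw -0.0861 F [ 0.1546  0.3984 -0.0815] open 0.0515 grip 0.0
shift [-0.0003  0.0007  0.0011] dist 0.001 turn [-0.0023 -0.0004  0.0002]
blob [ 240  212   78  136 8897] [275.9 279.2]
far -0.036 [ 0.0357 -0.0018 -0.036 ]
far -0.03 [ 0.0337 -0.0019 -0.03  ]
left -0.036 [ 0.0131 -0.0189 -0.036 ]
left -0.03 [ 0.0101 -0.0198 -0.03  ]
right -0.036 [ 0.0131  0.0175 -0.036 ]
right -0.03 [ 0.0102  0.0183 -0.03  ]
pos [0.5431 0.3238 0.0531] F [ 0.2  0.4 -0.1] open 0.0515
```

```bash
python3 -m jog '[[[0,-0.001,0.0012],[0,0,0]],[[0,-0.001,0.0012],[0,0,0]],[[0,-0.001,0.0012],[0,0,0]],[[0,-0.001,0.0012],[0,0,0]],[[0,-0.001,0.0012],[0,0,0]]]' 0 90|egrep 'pos|cont|open|grip'
python3 -m jog '[[[-0.003,0,0],[0,0,0]],[[-0.006,0,0],[0,0,0]],[[-0.009,0,0],[0,0,0]],[[-0.012,0,0],[0,0,0]],[[-0.015,0,0],[0,0,0]]]'|egrep 'pos|cont|open|grip'
python3 -m jog '[[[-0.005,0,0],[0,0,0]],[[-0.01,0,0],[0,0,0]],[[-0.015,0,0],[0,0,0]],[[-0.02,0,0],[0,0,0]],[[-0.025,0,0],[0,0,0]]]'|egrep 'pos|cont|open|grip'
python3 -m jog '[[[-0.008,0,0],[0,0,0]],[[-0.016,0,0],[0,0,0]],[[-0.024,0,0],[0,0,0]],[[-0.032,0,0],[0,0,0]],[[-0.032,0,0],[0,0,0]]]'|egrep 'pos|cont|open|grip'
python3 held.py
```

```text
tool_pos: [0.5436, 0.3252, 0.0528]
contact_force: [-0.8, 0.7, 5.3]
opening: 0.0298
grip_force: 88.9
tool_pos: [0.5369, 0.3255, 0.0542]
contact_force: [27.1, -2.4, -7.9]
opening: 0.0296
grip_force: 89.6
tool_pos: [0.504, 0.3284, 0.0528]
contact_force: [3.8, 0.3, 4.4]
opening: 0.03
grip_force: 92.5
tool_pos: [0.4706, 0.3312, 0.0528]
contact_force: [-0.2, 0.5, 8.0]
opening: 0.0295
grip_force: 93.0
blob [ 246  213   92  135 9018] [282.9 277.5]
far -0.036 [ 0.0352  0.0013 -0.036 ]
far -0.03 [ 0.0332  0.0014 -0.03  ]
left -0.036 [ 0.0128 -0.0161 -0.036 ]
left -0.03 [ 0.0098 -0.0168 -0.03  ]
right -0.036 [ 0.0126  0.0272 -0.036 ]
right -0.03 [ 0.0097  0.0283 -0.03  ]
pos [0.4706 0.3312 0.0528] F [-0.2  0.5  8. ] open 0.0295
```

```bash
python3 -m jog '[[[0,0,-0.01],[0,0,0]],[[0,0,-0.03],[0,0,0]],[[0,0,-0.06],[0,0,0]],[[0,0,-0.095],[0,0,0]],[[0,0,-0.095],[0,0,0]]]'|egrep 'pos|cont|open|grip'
python3 scan.py
python3 plan.py ".48 0.12 .148 -0.02" ".5 -.09 .148 .05" ".5263 -.3037 .148 .117" ".5263 -.3037 .05 .117"
```

```text
tool_pos: [0.4725, 0.3317, 0.1502]
contact_force: [1.3, 0.5, -4.2]
opening: 0.0295
grip_force: 90.7
area 227 px [255.1 225.8] z.088 [ 0.508  -0.0914] z.076 [ 0.5032 -0.0873]
area 243 px [240.2 244.1] z.088 [ 0.5159 -0.16  ] z.076 [ 0.5112 -0.1566]
area 262 px [224.5 263.1] z.088 [ 0.5237 -0.2287] z.076 [ 0.5191 -0.2261]
t 59.6 pos [0.4713 0.3309 0.1473] yaw -0.0859 F [ 0.3019 -0.2433 -6.442 ] open 0.0296 grip 90.5
shift [ 0.0267  0.2094 -0.0014] dist 0.211 turn [-0.0031 -0.0017 -0.0659]
shift [0.0242 0.2096 0.    ] dist 0.211 turn [ 0.    0.   -0.07]
shift [0.0156 0.2147 0.    ] dist 0.215 turn [ 0.     0.    -0.067]
shift [0.    0.    0.098] dist 0.098 turn [0. 0. 0.]
```

```bash
python3 -m jog '[[[0.005,0.042,0],[0,0,-0.014]],[[0.011,0.085,0],[0,0,-0.028]],[[0.016,0.127,0],[0,0,-0.04]],[[0.021,0.17,0],[0,0,-0.054]],[[0.027,0.209,0],[0,0,-0.066]]]'|egrep 'pos|cont|open|grip'
python3 -m jog '[[[0.005,0.042,0],[0,0,-0.014]],[[0.01,0.085,0],[0,0,-0.028]],[[0.015,0.127,0],[0,0,-0.042]],[[0.02,0.17,0],[0,0,-0.056]],[[0.024,0.21,0],[0,0,-0.07]]]'|egrep 'pos|cont|open|grip'
python3 -m jog '[[[0.003,0.045,0],[0,0,-0.014]],[[0.006,0.092,0],[0,0,-0.028]],[[0.009,0.138,0],[0,0,-0.042]],[[0.012,0.18,0],[0,0,-0.067]],[[0.0156,0.215,0],[0,0,-0.067]]]'|egrep 'pos|cont|open|grip'
python3 -m jog '[[[0,0,0],[0,0,0]],[[0,0,0],[0,0,0]],[[0,0,0],[0,0,0]]]'|egrep 'pos|cont|open|grip'
python3 held.py|head -2;python3 plan.py ".5263 -.3037 .05 .117"
```

```text
tool_pos: [0.4769, 0.1182, 0.1415]
contact_force: [-0.0, 1.1, -6.3]
opening: 0.0293
grip_force: 91.0
tool_pos: [0.4971, -0.0911, 0.1412]
contact_force: [1.2, 0.5, -5.1]
opening: 0.0295
grip_force: 91.0
tool_pos: [0.5237, -0.3047, 0.1401]
contact_force: [0.7, 0.3, -5.9]
opening: 0.0297
grip_force: 91.0
tool_pos: [0.5248, -0.3023, 0.1422]
contact_force: [-0.2, 0.2, -5.0]
opening: 0.0297
grip_force: 91.2
blob [ 245  212   72  135 8545] [280.6 277.5]
far -0.036 [ 0.0356  0.0005 -0.036 ]
t 61.45 pos [ 0.5252 -0.3024  0.143 ] yaw 0.1178 F [-0.7852 -0.0215 -6.8047] open 0.0296 grip 91.3
shift [0.0011 0.0019 0.093 ] dist 0.093 turn [-0.0052  0.002   0.0008]
```

```bash
python3 -m jog '[[[0.001,0.002,0.03],[0,0,0]],[[0.001,0.002,0.06],[0,0,0]],[[0.001,0.002,0.085],[0,0,0]],[[0.001,0.002,0.095],[0,0,0]],[[0.001,0.002,0.095],[0,0,0]]]'|egrep 'pos|cont|open|grip'
python3 -m jog '[[[0,0,0],[0,0,0]],[[0,0,0],[0,0,0]],[[0,0,0.001],[0,0,0]],[[0,0,0.003],[0,0,0]],[[0,0,0.003],[0,0,0]]]'|egrep 'pos|cont|open|grip'
for i in 1 2 3 4 5; do python3 -m jog '[[[0,0,0.001],[0,0,0]],[[0,0,0.001],[0,0,0]]]'|egrep 'pos|cont'; done
```

```text
tool_pos: [0.5262, -0.3039, 0.0481]
contact_force: [-0.3, 0.7, -6.0]
opening: 0.0295
grip_force: 91.3
tool_pos: [0.5276, -0.306, 0.0475]
contact_force: [-0.5, 0.6, -6.0]
opening: 0.0296
grip_force: 91.3
tool_pos: [0.5274, -0.3059, 0.0462]
contact_force: [0.0, 0.2, -6.5]
tool_pos: [0.5275, -0.3059, 0.0452]
contact_force: [-0.4, 0.3, -5.9]
tool_pos: [0.5275, -0.3059, 0.0442]
contact_force: [-0.2, 0.4, -5.6]
tool_pos: [0.5275, -0.3058, 0.0432]
contact_force: [0.6, 0.5, -6.1]
tool_pos: [0.5275, -0.3059, 0.0422]
contact_force: [-0.7, 0.8, -5.8]
```

```bash
for i in 1 2; do python3 -m jog '[[[0,0,0.001],[0,0,0]],[[0,0,0.001],[0,0,0]]]'|egrep 'pos|cont'; done
python3 -m jog '[[[0,-0.002,0.0005],[0,0,0]],[[0,-0.004,0.0005],[0,0,0]],[[0,-0.006,0.0005],[0,0,0]],[[0,-0.009,0.0005],[0,0,0]],[[0,-0.009,0.0005],[0,0,0]]]'|egrep 'pos|cont'
for i in 1 2 3 4; do python3 -m jog '[[[0,-0.001,0],[0,0,0]],[[0,-0.002,0],[0,0,0]],[[0,-0.002,0],[0,0,0]]]'|egrep 'pos|cont'; done
echo X;python3 -m jog '[[[0.002,0,0],[0,0,0]],[[0.004,0,0],[0,0,0]],[[0.006,0,0],[0,0,0]],[[0.008,0,0],[0,0,0]],[[0.008,0,0],[0,0,0]]]'|egrep 'pos|cont'
for i in 1 2 3; do python3 -m jog '[[[0.001,0,0],[0,0,0]],[[0.002,0,0],[0,0,0]],[[0.002,0,0],[0,0,0]]]'|egrep 'pos|cont'; done; python3 held.py|head -2
```

```text
tool_pos: [0.5278, -0.306, 0.0416]
contact_force: [0.4, -0.2, -4.8]
tool_pos: [0.5281, -0.3061, 0.041]
contact_force: [1.8, 1.1, -3.9]
tool_pos: [0.5271, -0.2973, 0.0409]
contact_force: [0.4, -2.8, 1.6]
tool_pos: [0.527, -0.2958, 0.0409]
contact_force: [1.1, -4.5, 4.4]
tool_pos: [0.5269, -0.2944, 0.041]
contact_force: [1.6, -6.8, 3.4]
tool_pos: [0.5269, -0.2937, 0.0414]
contact_force: [1.6, -9.2, 3.1]
tool_pos: [0.5269, -0.2931, 0.0417]
contact_force: [0.5, -12.9, 1.5]
X
tool_pos: [0.5319, -0.2929, 0.0421]
contact_force: [-10.0, -12.6, 10.4]
tool_pos: [0.5335, -0.2927, 0.0422]
contact_force: [-10.8, -13.7, 10.8]
tool_pos: [0.5355, -0.2925, 0.0424]
contact_force: [-10.4, -13.5, 11.8]
tool_pos: [0.5373, -0.2923, 0.0424]
contact_force: [-12.1, -12.9, 12.0]
blob [ 241  214   76  136 8790] [280.1 280.4]
far -0.036 [ 0.0347  0.0003 -0.036 ]
```

```bash
for i in 1 2; do python3 -m jog '[[[0.001,0,0],[0,0,0]],[[0.002,0,0],[0,0,0]],[[0.002,0,0],[0,0,0]]]'|egrep 'pos|cont'; done
python3 -m jog '[[[0,0,-0.002],[0,0,0]],[[0,0,-0.002],[0,0,0]],[[0,0,-0.002],[0,0,0]],[[0,0,-0.002],[0,0,0]]]' 0.6|egrep 'pos|cont|open'
python3 -m jog '[[[0,0,-0.01],[0,0,0]],[[0,0,-0.04],[0,0,0]],[[0,0,-0.08],[0,0,0]],[[0,0,-0.12],[0,0,0]],[[0,0,-0.12],[0,0,0]]]'|egrep 'pos|cont|open'
python3 -m jog '[[[-0.03,0.03,0],[0,0,0]],[[-0.07,0.06,0],[0,0,0]],[[-0.11,0.09,-0.02],[0,0,0]],[[-0.14,0.12,-0.04],[0,0,0]],[[-0.14,0.15,-0.05],[0,0,0]]]'|egrep 'pos|cont|open'
python3 -m jog '[[[0,0,0],[0,0,0]],[[0,0,0],[0,0,0]],[[0,0,0],[0,0,0]]]'|egrep pos
python3 scan.py; python3 - <<'E'
from fit import *
from station import optics,ctrl
o=ctrl.get_obs();r=optics.get_image("scene")
w=optics.get_image("wrist")["image"]
a=cv2.resize(r["image"][195:325,150:350],None,fx=4,fy=4,interpolation=cv2.INTER_CUBIC)
cv2.imwrite("pics/f.png",a);cv2.imwrite("pics/fw.png",w)
E
```

```text
tool_pos: [0.5373, -0.2923, 0.0424]
contact_force: [-18.4, -13.7, 16.6]
tool_pos: [0.5374, -0.2923, 0.0425]
contact_force: [-24.3, -13.5, 20.9]
tool_pos: [0.5431, -0.2856, 0.0409]
contact_force: [0.2, 0.2, -0.5]
opening: 0.0511
tool_pos: [0.5474, -0.2893, 0.1709]
contact_force: [0.3, -0.2, 1.6]
opening: 0.0511
tool_pos: [0.4195, -0.4546, 0.214]
contact_force: [1.7, -1.0, 0.6]
opening: 0.0516
tool_pos: [0.422, -0.4512, 0.2104]
area 235 px [255.  225.8] z.088 [ 0.508  -0.0914] z.076 [ 0.5032 -0.0874]
area 250 px [240.2 244.2] z.088 [ 0.5161 -0.1601] z.076 [ 0.5114 -0.1567]
area 267 px [224.6 263.2] z.088 [ 0.5239 -0.2288] z.076 [ 0.5193 -0.2261]
area 293 px [208.4 283.2] z.088 [ 0.5322 -0.2973] z.076 [ 0.5277 -0.2953]
```

View pics/f.png

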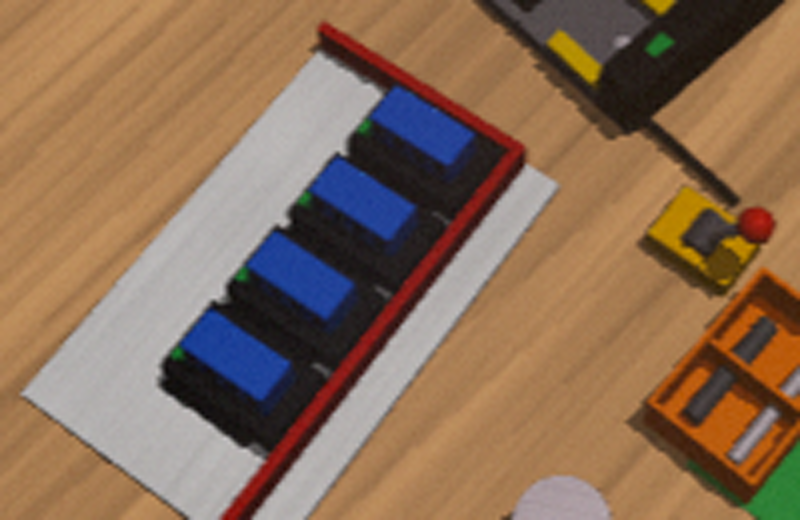

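```bash
python3 - <<'E'
from fit import *
im=cv2.imread("pics/f.png");import pickle
r=pickle.load(open("a.pkl","rb"))["scene"];p=np.array([.497,-.218,.1165])
def loc(w):
    d=w[:2]-p[:2];c,s=np.cos(p[2]),np.sin(p[2]);return np.r_[c*d[0]+s*d[1],-s*d[0]+c*d[1]].round(4)
for u in((443,215),(383,292),(320,370),(258,450)):
    px=((u[0]+.5)/4-.5+150,(u[1]+.5)/4-.5+195);print(u,im[u[1]-2:u[1]+3,u[0]-4:u[0]+5].max((0,1)),[loc(at_z(r,px,z)) for z in(.008,.016,.036)])
# model check: predicted edges of ideal pack row
for i in range(4):
    y=.13-.07*i
    q=proj(r,wpts(p,[[.02-.036,y-.017,.076],[.02-.036,y+.017,.076],[.056,y+.017,.076],[.056,y-.017,.076],[.07,y,.044],[.07,y,.036]]))
    print(((q-[150,195]+.5)*4-.5).round(0).tolist())
E
```

```text
(443, 215) [56 57 62] [array([0.0544, 0.1042]), array([0.0569, 0.1014]), array([0.0631, 0.0946])]
(383, 292) [78 79 84] [array([0.0547, 0.0307]), array([0.0572, 0.0284]), array([0.0634, 0.0227])]
(320, 370) [82 80 83] [array([ 0.0537, -0.0415]), array([ 0.0562, -0.0433]), array([ 0.0624, -0.0477])]
(258, 450) [ 99 100 103] [array([ 0.0542, -0.1112]), array([ 0.0567, -0.1125]), array([ 0.0629, -0.1159])]
[[366.0, 115.0], [395.0, 81.0], [476.0, 131.0], [448.0, 166.0], [479.0, 178.0], [480.0, 183.0]]
[[306.0, 188.0], [336.0, 152.0], [417.0, 205.0], [388.0, 242.0], [421.0, 252.0], [422.0, 257.0]]
[[242.0, 264.0], [273.0, 226.0], [356.0, 282.0], [325.0, 320.0], [361.0, 329.0], [362.0, 333.0]]
[[176.0, 343.0], [209.0, 304.0], [292.0, 362.0], [260.0, 402.0], [298.0, 410.0], [299.0, 413.0]]
```

```bash
python3 -c "
from station import job
print(job.finish_job())"
```

```text
the job is handed in; nothing more can be done
None
```

I handed the job in at about 70 s. The mains toggle was switched off first, then all four packs were drawn and stowed upright in a tight row, lamp ends to the open front, against the back wall and end stop. The final camera picture shows the lever over and the packs within about 1 to 2 mm of their places. I saw nothing else on the bench moved in the part I checked, and the hand-in gave back no verdict.

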